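# Load the nut cracker with a scoop and set its gap lever

### The arm

A 7-joint arm with a two-finger parallel gripper is mounted at the origin on the work surface. World frame = base frame: x ahead of the robot, y to its left, z up, the work surface at z = 0. Lengths are in m, angles in rad, forces in N, time in s.
With the tool pointing down it reaches from about 0.425 to 1.025 m from the base axis. Payload 9.4 kg.
Tool frame: the origin (TCP) lies midway between the tips of the shut fingers; the grasp point (between the pads) lies 19 mm behind it; z points along the fingers, y is the line along which they close (so a half turn about z gives the same grasp; the last joint's range is limited). The gripper opens to 85 mm and grips with 20 to 120 N. Pads are 22 mm wide; open, the fingers measure 114 mm over their backs; the gripper's body (76 mm by 85 mm) begins 54 mm behind the grasp point. The pads swing forward as they close: fully open they stand 13 mm farther back than shut.
Start: joints at [-1.398, 0.599, -0.003, 1.599, 0.002, 0.943, -0.08], TCP at [0.179, 0.702, 0.231] pointing down, gripper open.
Joint ranges: [-2.57, 2.57], [-0.35, 1.97], [-1.29, 1.29], [0.11, 2.56], [-1.05, 4.19], [0.11, 1.86], [-2.63, 2.63]. Speed limits (rad/s): [2.22, 2.22, 3.01, 3.01, 3.14, 3.14, 3.14].

### API

Orientations are given as a unit quaternion [x, y, z, w].
In Python, from station import * gives the robot as it stands.
- The arm moves only by the tool drive_tool, never from a script. Its argument "increments" is one flat list of numbers, 7 for each row, row after row: the shift along the tool's x, y, z in cm, then the turn, a rotation vector about the tool's x, y, z in degrees, then the finger opening in cm, from 0 to 8.54. In form: [dx, dy, dz, ax, ay, az, claw, dx, dy, dz, ax, ay, az, claw, ...]. A call has 1 to 5 rows; each row shifts and turns the commanded pose from where the row before left it, along the tool's axes as they then stand; what a row does not reach is not made up. A row lasts 1/10 s, in which the tool goes at most 50 mm and 8.59 degrees, less where a joint would pass 70% of its speed; a pose out of reach is approached as far as the arm can. A call is refused whole if a number of a shift passes 5 or a number of a turn 8.59, either way. A call with a gripper value outside its range is refused whole. The fingers move at their own pace and stop on an object; "newtons" is the grip in N (left out, the last holds). Time passes only in rows, so rows that do not move let the fingers close. It gives the time, the measured TCP pose, the force, the opening and the grip force at its end, in the units of the state.
- get_state(): the state, without advancing time (a new reading comes with each control period).
- read_camera(name): name is "side" or "top" or "wrist"; returns the picture (420x560x3 uint8, red, green, blue); there is no depth.
- camera_info(name): a dict with "mtx" (3x3 intrinsics, pixels), "world_to_cam" (4x4, takes a point from world to camera coordinates). Camera axes: x right, y up, looking along -z (the intrinsics and any distortion apply to the point x, -y, -z); pixel columns grow to the right and rows downward; lengths in m; the calibration is good to about 2 mm. The wrist camera is an equidistant fisheye: a pixel r from the principal point sees the ray r / f radians off the axis. A picture is of the moment at which its call begins: read the wrist's pose just before it. camera_info takes no time and is no camera call; for the wrist camera it gives the pose at the moment of the call.
- hand_in(): hands the job in; it is judged then, once.
The state is a dict: "time_s": time; "joint_positions": joint angles; "joint_vel": joint speeds; "joint_torque": joint torques, N m; "eef_pos": TCP position; "ee_rot": TCP orientation; "wrist_force": force on the tool from outside, world axes, zero at the start; "moment": the same for the moment, N m; "width": finger opening in m; "gripper_force": force on a finger pad.
Only numpy, scipy, OpenCV 4.12 (cv2) and the standard library are available. Lean on these libraries where they do the work, as an engineer would, in place of code of your own. Each camera call takes 0.05 s, during which the arm holds its last target. There are 200 camera calls.

### The job

Load the green nut cracker: pull its lever back to the white dot, gather all the walnuts from the counter into the metal scoop, then with the lever still at white tip the scoop to 45 degrees over the hopper, hold it there about a second so the nuts slide in (never tip it past 60 degrees), and stand it level on its cork mat again. Once every walnut is in the hopper and the scoop is home, push the lever over to the orange dot; leave the tumbler, bottle opener and shaker where they are.

Things in the scene. Friction and masses are not known exactly. Their poses are not given: they have to be found in the camera images.
- cracker: avocado-green nut cracker, fixed; place and yaw vary. Origin: on the counter under the centre of its square hopper; z up. Hopper: open-topped, 160 x 160 mm outside, 5 mm walls, rim 105 mm and inner floor 45 mm above the counter, on a 170 x 170 mm base 40 mm high. At its +y side a motor housing (local x -70 to 70, y 85 to 180 mm, 115 mm high) with the lever on top
- hopper_mid (a point): centre of the hopper's inner floor, 45 mm above the counter; axes as the cracker's
- lever_pivot (a point): pivot of the lever, on the top of the motor housing, local (0, 132.5, 115) mm on the cracker; axes as the cracker's. A black half-disc, 6 mm thick, radius 50 mm, stands 24 mm from it on the +y side with a white and an orange dot on its edge
- lever_knob (a point): centre of the lever's round black knob (22 mm diameter), 95 mm from the pivot; the rod below it is 10 mm thick. Its axes turn with the lever: z points from the pivot to the knob
- lever (a joint): angle of the gap lever, rad: 0 upright, positive leaning to the cracker's +x, negative to its -x; travel -0.9 to 0.9. White dot at -0.61 (35 degrees back), orange dot at +0.61 (35 degrees forward), each to be met within 0.1 (6 degrees). Swings in the cracker's x-z plane, stays where left, needs about 1.5 N at the knob
- scoop: aluminium scoop, 120 (x) x 112 (y) mm, 0.24 kg. Origin: centre of its underside; z up; pours over its open front at +x. Floor 4 mm, 12 degree ramp up in the last 27 mm; walls 34 mm high; polished: walnuts slide out at 45 degrees. At the back (x = -58 mm) a brown upright handle tab, 14 (x) x 44 mm, reaches 94 mm up: grip it from above across its 14 mm. Starts on the mat, lip roughly to world +y
- scoop_lip (a point): middle of the scoop's pouring edge, at (60, 0, 8) mm in the scoop's frame
- scoop_tab (a point): top centre of the scoop's handle tab, at (-58, 0, 94) mm in the scoop's frame
- mat: fixed cork mat, 190 (its x) x 160 mm, 6 mm thick; origin: centre of its underside. Home of the scoop: the scoop's centre within 50 mm of the mat's centre, any yaw
- walnut0: walnut in its shell, 33 mm across, 29 mm high with a small flat at top and bottom, 16 g; origin at its centre. 3 to 5 of the five walnuts are present; they start on the counter between scoop and cracker
- walnut1: walnut in its shell, 33 mm across, 29 mm high with a small flat at top and bottom, 16 g; origin at its centre. 3 to 5 of the five walnuts are present; they start on the counter between scoop and cracker
- walnut2: walnut in its shell, 33 mm across, 29 mm high with a small flat at top and bottom, 16 g; origin at its centre. 3 to 5 of the five walnuts are present; they start on the counter between scoop and cracker
- walnut3: walnut in its shell, 33 mm across, 29 mm high with a small flat at top and bottom, 16 g; origin at its centre. 3 to 5 of the five walnuts are present; they start on the counter between scoop and cracker
- walnut4: walnut in its shell, 33 mm across, 29 mm high with a small flat at top and bottom, 16 g; origin at its centre. 3 to 5 of the five walnuts are present; they start on the counter between scoop and cracker
- tumbler: amber glass tumbler, 68 mm across, 75 mm high, origin under its centre; leave alone (within 30 mm of its place)
- bottle_opener: orange plastic bottle opener lying flat, 117 mm long, 8 mm thick, origin under its middle; leave alone (within 30 mm of its place)
- shaker: white salt shaker, 44 mm across, 85 mm high, origin under its centre; leave alone (within 30 mm of its place)

How it is judged:
On the way, in this order (a step that is already met when the one before it is completed fails the run):
1. the lever is at the white dot (within 6 degrees) (value of joint lever between -0.71 and -0.51 rad), for 0.2 s.
2. all the walnuts present lie in the scoop (x of walnut0 in the frame of scoop between -0.062 and 0.066 m and y of walnut0 in the frame of scoop between -0.056 and 0.056 m and z of walnut0 in the frame of scoop between 0.005 and 0.06 m and x of walnut1 in the frame of scoop between -0.062 and 0.066 m and y of walnut1 in the frame of scoop between -0.056 and 0.056 m and z of walnut1 in the frame of scoop between 0.005 and 0.06 m and x of walnut2 in the frame of scoop between -0.062 and 0.066 m and y of walnut2 in the frame of scoop between -0.056 and 0.056 m and z of walnut2 in the frame of scoop between 0.005 and 0.06 m and x of walnut3 in the frame of scoop between -0.062 and 0.066 m and y of walnut3 in the frame of scoop between -0.056 and 0.056 m and z of walnut3 in the frame of scoop between 0.005 and 0.06 m and x of walnut4 in the frame of scoop between -0.062 and 0.066 m and y of walnut4 in the frame of scoop between -0.056 and 0.056 m and z of walnut4 in the frame of scoop between 0.005 and 0.06 m), for 0.2 s.
3. with the lever still at white, the scoop is held tipped at 45 degrees (37 to 53) with its lip over the hopper for half a second (all of step 1 and angle between scoop's own z axis and vertical between 0.65 and 0.925 rad and x of scoop_lip in the frame of hopper_mid between -0.09 and 0.09 m and y of scoop_lip in the frame of hopper_mid between -0.09 and 0.09 m and z of scoop_lip in the frame of hopper_mid above 0.03 m), for 0.5 s.
4. every walnut is in the hopper and the scoop stands level on its mat (x of walnut0 in the frame of hopper_mid between -0.08 and 0.08 m and y of walnut0 in the frame of hopper_mid between -0.08 and 0.08 m and z of walnut0 in the frame of hopper_mid between 0 and 0.058 m and x of walnut1 in the frame of hopper_mid between -0.08 and 0.08 m and y of walnut1 in the frame of hopper_mid between -0.08 and 0.08 m and z of walnut1 in the frame of hopper_mid between 0 and 0.058 m and x of walnut2 in the frame of hopper_mid between -0.08 and 0.08 m and y of walnut2 in the frame of hopper_mid between -0.08 and 0.08 m and z of walnut2 in the frame of hopper_mid between 0 and 0.058 m and x of walnut3 in the frame of hopper_mid between -0.08 and 0.08 m and y of walnut3 in the frame of hopper_mid between -0.08 and 0.08 m and z of walnut3 in the frame of hopper_mid between 0 and 0.058 m and x of walnut4 in the frame of hopper_mid between -0.08 and 0.08 m and y of walnut4 in the frame of hopper_mid between -0.08 and 0.08 m and z of walnut4 in the frame of hopper_mid between 0 and 0.058 m and horizontal distance between scoop and mat below 0.05 m and angle between scoop's own z axis and vertical below 0.06 rad and z of scoop in the frame of mat between 0.001 and 0.011 m and linear speed of scoop below 0.02 m/s), for 0.2 s.
5. the lever is at the orange dot (within 6 degrees) (value of joint lever between 0.51 and 0.71 rad and x of walnut0 in the frame of hopper_mid between -0.08 and 0.08 m and y of walnut0 in the frame of hopper_mid between -0.08 and 0.08 m and z of walnut0 in the frame of hopper_mid between 0 and 0.058 m and x of walnut1 in the frame of hopper_mid between -0.08 and 0.08 m and y of walnut1 in the frame of hopper_mid between -0.08 and 0.08 m and z of walnut1 in the frame of hopper_mid between 0 and 0.058 m and x of walnut2 in the frame of hopper_mid between -0.08 and 0.08 m and y of walnut2 in the frame of hopper_mid between -0.08 and 0.08 m and z of walnut2 in the frame of hopper_mid between 0 and 0.058 m and x of walnut3 in the frame of hopper_mid between -0.08 and 0.08 m and y of walnut3 in the frame of hopper_mid between -0.08 and 0.08 m and z of walnut3 in the frame of hopper_mid between 0 and 0.058 m and x of walnut4 in the frame of hopper_mid between -0.08 and 0.08 m and y of walnut4 in the frame of hopper_mid between -0.08 and 0.08 m and z of walnut4 in the frame of hopper_mid between 0 and 0.058 m and horizontal distance between scoop and mat below 0.05 m and angle between scoop's own z axis and vertical below 0.06 rad and z of scoop in the frame of mat between 0.001 and 0.011 m), for 0.2 s.
At the end, for the whole second after the job is handed in: All walnuts present lie in the hopper below its rim; the scoop stands level (within 3 degrees), at rest and released on the cork mat, its centre within 50 mm of the mat's centre; the lever is within 6 degrees of the orange dot (all of step 5 and linear speed of scoop below 0.02 m/s); the robot touches nothing.
It fails at once if the scoop is tipped past 60 degrees (angle between scoop's own z axis and vertical above 1.06 rad).
It fails at once if the tumbler is moved by more than 30 mm (distance of tumbler from where it was at the start of the episode above 0.03 m).
It fails at once if the bottle opener is moved by more than 30 mm (distance of bottle_opener from where it was at the start of the episode above 0.03 m).
It fails at once if the shaker is moved by more than 30 mm (distance of shaker from where it was at the start of the episode above 0.03 m).
Of walnut0, walnut1, walnut2, walnut3, walnut4 only 3 to 5 are there at a start; the rules pass over those that are not, and their reading is None.
At some moment in a run one of walnut0, walnut1, walnut2, walnut3, walnut4 may be knocked a few centimetres aside while the robot is not near it.
It also fails if it takes over 210 s, if anything falls off the work surface, if the arm or the gripper's body presses on something with over 40 N, if the wrist force passes 120 N, or if a joint passes its speed limit or range.

## Working session

There is one attempt and no reset: what is moved stays moved. The work goes in short steps, Python scripts to look and compute and a tool call to move; the robot and the scene stay as the last step left them, time stands still between calls to the robot, and variables do not carry over. Pictures are saved under pics/ and viewed, at most 14 in all, crops included, and the job is handed in when it is done.

Besides the shell and the picture viewer there is one more tool, called after "Call:" as a command line: name --argument value ..., lists and objects as JSON in quotes. drive_tool: Moves the arm, as the interface text tells. Its arguments: {"type":"object","properties":{"increments":{"type":"array","items":{"type":"number"}},"newtons":{"type":"number"}},"required":["increments"]}

```bash
mkdir -p pics; python3 - <<'E'
from station import *
import cv2,numpy as np
for n in("top","side"):
    i=read_camera(n); cv2.imwrite(f"pics/{n}0.png",cv2.cvtColor(i,cv2.COLOR_RGB2BGR))
    c=camera_info(n); print(n,{k:np.round(v,4).tolist() if not isinstance(v,str) else v for k,v in c.items()})
print(get_state())
E
```

```text
top {'mtx': [[488.9039, 0.0, 281.4447], [0.0, 488.9039, 206.9402], [0.0, 0.0, 1.0]], 'world_to_cam': [[-0.0227, -0.9997, -0.003, 0.0023], [0.9799, -0.0228, 0.198, -0.603], [-0.198, 0.0015, 0.9802, -1.2013], [0.0, 0.0, 0.0, 1.0]]}
side {'mtx': [[531.3171, 0.0, 290.4715], [0.0, 531.3171, 209.0876], [0.0, 0.0, 1.0]], 'world_to_cam': [[0.96, -0.2799, 0.0104, -0.5525], [0.1521, 0.5523, 0.8196, -0.2112], [-0.2351, -0.7852, 0.5728, -1.503], [0.0, 0.0, 0.0, 1.0]]}
{'time_s': 0.1, 'joint_positions': array([-1.3977215 ,  0.60005898, -0.00252819,  1.6000431 ,  0.00175891,
        0.94291777, -0.07981449]), 'joint_vel': array([ 9.96268277e-05, -1.53234086e-03, -1.26450534e-03, -3.34704642e-03,
        5.77978309e-04, -1.40116577e-03, -4.39533606e-04]), 'joint_torque': array([ 6.02980188e-03, -7.77992749e+01,  1.57006793e+00, -2.58626282e+01,
        1.26556636e-02,  5.50841607e-03, -1.51171986e-05]), 'eef_pos': array([0.17911604, 0.7020881 , 0.23049594]), 'ee_rot': array([ 1.24559370e-01,  9.92211901e-01, -7.11630666e-04, -3.49346772e-05]), 'wrist_force': array([0.03983613, 0.82806666, 0.07801215]), 'moment': array([ 0.00813733, -0.05124592,  0.02560193]), 'gripper_force': 0.0, 'width': 0.08497603544193687}
```

View pics/top0.png

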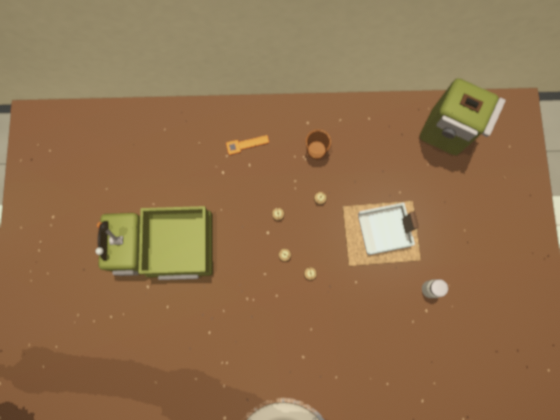

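View pics/side0.png

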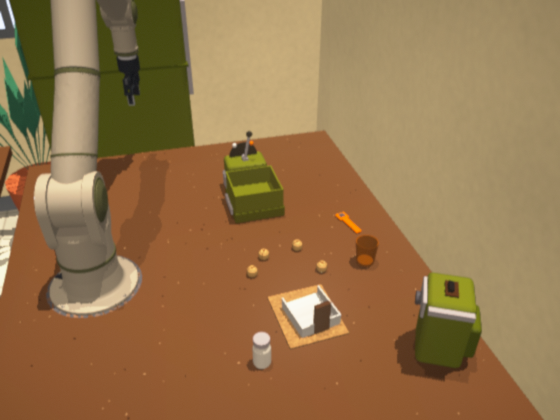

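The top view shows four walnuts at (278,214), (320,198), (285,255) and (310,273). The scoop is on its mat at (385,232) with its tab at (409,222). The cracker hopper is at (176,241), with the lever and half-disc near (110,240). The side view shows the lever knob at (249,134).

```bash
cat > h.py <<'E'
from station import *
import cv2,numpy as np
def ray(n,uv,c=None):
    c=c or camera_info(n); M=np.array(c["mtx"]);T=np.array(c["world_to_cam"])
    x=(uv[0]-M[0,2])/M[0,0]; y=(uv[1]-M[1,2])/M[1,1]
    if n=="wrist":
        r=np.hypot(x,y)+1e-12; d=np.array([np.sin(r)*x/r,-np.sin(r)*y/r,-np.cos(r)])
    else: d=np.array([x,-y,-1.])
    R=T[:3,:3]; return -R.T@T[:3,3], R.T@d
def plane(n,uv,z,c=None):
    o,d=ray(n,uv,c); return o+d*(z-o[2])/d[2]
def tri(*nuv):
    A=np.zeros((3,3));b=np.zeros(3);L=[]
    for a in nuv:
        o,d=ray(*a); d=d/np.linalg.norm(d);P=np.eye(3)-np.outer(d,d);A+=P;b+=P@o;L.append((P,o))
    p=np.linalg.solve(A,b); return p,max(np.linalg.norm(P@(p-o)) for P,o in L)
def proj(n,p,c=None):
    c=c or camera_info(n);M=np.array(c["mtx"]);T=np.array(c["world_to_cam"]);q=T[:3,:3]@p+T[:3,3]
    return np.array([M[0,0]*q[0]/-q[2]+M[0,2],M[1,1]*-q[1]/-q[2]+M[1,2]])
def blobs(img,lo,hi,a0,a1,box=None):
    m=cv2.inRange(cv2.cvtColor(img,cv2.COLOR_RGB2HSV),np.array(lo),np.array(hi))
    if box: k=np.zeros_like(m);k[box[1]:box[3],box[0]:box[2]]=1;m=m*k
    m=cv2.morphologyEx(m,cv2.MORPH_CLOSE,np.ones((3,3)))
    n,l,s,c=cv2.connectedComponentsWithStats(m)
    return [(c[i].round(1),s[i].tolist()) for i in range(1,n) if a0<=s[i,4]<=a1],m
E
python3 - <<'E'
from h import *
np.set_printoptions(precision=4,suppress=True)
t=cv2.cvtColor(cv2.imread("pics/top0.png"),cv2.COLOR_BGR2RGB);s=cv2.cvtColor(cv2.imread("pics/side0.png"),cv2.COLOR_BGR2RGB)
for nm,i,pts in(("top",t,[(278,214),(320,198),(176,225),(388,232),(352,250),(409,222)]),("side",s,[(297,245),(263,254),(250,195),(322,318)])):
    h=cv2.cvtColor(i,cv2.COLOR_RGB2HSV);print(nm,[h[p[1],p[0]].tolist() for p in pts])
nt,_=blobs(t,(15,70,120),(32,200,255),30,200,(225,150,340,300));ns,_=blobs(s,(10,70,120),(32,200,255),30,220,(200,225,345,285))
print(nt,ns)
for a in nt:
    for b in ns:
        p,e=tri(("top",a[0]),("side",b[0]))
        if e<.012 and abs(p[2]-.015)<.02: print("nut",p,e)
g,m=blobs(t,(28,120,40),(42,255,255),800,20000,(90,190,220,290));print(g)
for c in cv2.findContours(m,cv2.RETR_LIST,cv2.CHAIN_APPROX_NONE)[0]:
    if cv2.contourArea(c)>600: 
        r=cv2.minAreaRect(c);print("rect",r,cv2.approxPolyDP(c,5,True)[:,0].tolist())
a=cv2.resize(t[190:290,80:220],None,fx=4,fy=4,interpolation=2);b=cv2.resize(t[190:275,330:450],None,fx=4,fy=4,interpolation=2)
c=cv2.resize(s[110:230,190:310],None,fx=3,fy=3,interpolation=2);d=cv2.resize(s[250:375,230:360],None,fx=3,fy=3,interpolation=2)
o=np.zeros((600,800,3),np.uint8)
def put(x,y,i):
    hh=min(i.shape[0],600-y);ww=min(i.shape[1],800-x);o[y:y+hh,x:x+ww]=i[:hh,:ww]
a=cv2.resize(t[195:285,85:220],None,fx=3,fy=3,interpolation=2);b=cv2.resize(t[195:275,335:450],None,fx=3,fy=3,interpolation=2)
put(0,0,a);put(410,0,b);put(0,272,cv2.resize(s[120:229,190:300],None,fx=3,fy=3,interpolation=2));put(410,272,cv2.resize(s[270:379,240:360],None,fx=3,fy=3,interpolation=2))
cv2.imwrite("pics/mont.png",cv2.cvtColor(o,cv2.COLOR_RGB2BGR))
E
```

```text
top [[23, 90, 196], [24, 85, 206], [30, 111, 177], [46, 12, 233], [17, 112, 205], [18, 83, 77]]
side [[18, 147, 230], [17, 151, 228], [29, 183, 92], [13, 124, 84]]
[(array([233. , 151.2]), [227, 150, 14, 4, 43]), (array([319.9, 197.3]), [313, 191, 14, 13, 148]), (array([277.7, 213.3]), [271, 207, 14, 14, 153]), (array([284.4, 254.4]), [278, 248, 14, 14, 156]), (array([309.8, 273.1]), [303, 266, 14, 15, 162])] []
[(array([151. , 237.2]), [99, 208, 112, 68, 2800])]
rect ((177.0, 243.0), (56.0, 60.0), 0.0) [[204, 213], [205, 270], [151, 273], [150, 221]]
rect ((154.5, 241.5), (67.0, 111.0), 90.0) [[210, 214], [173, 208], [103, 215], [117, 234], [127, 230], [122, 218], [133, 216], [133, 264], [111, 263], [118, 246], [109, 246], [107, 236], [107, 259], [100, 257], [99, 264], [147, 275], [209, 273]]
```

View pics/mont.png

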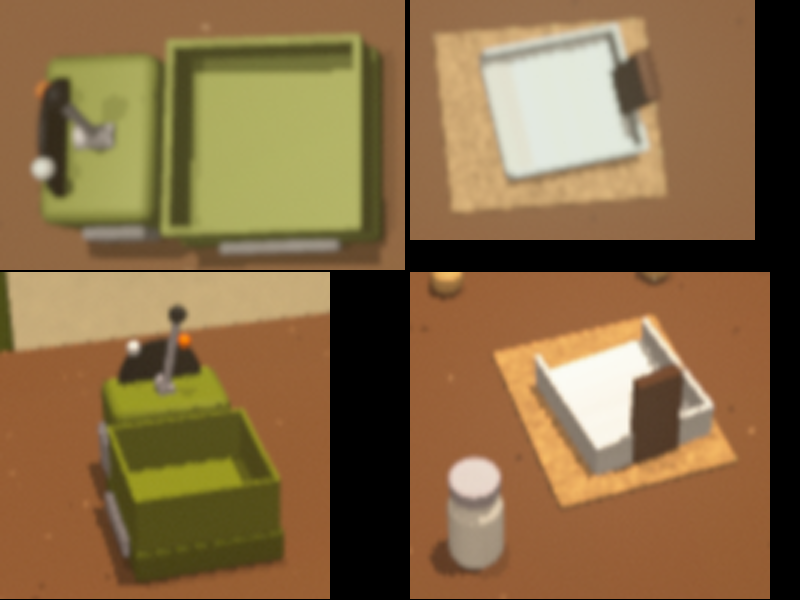

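The crops show the hopper rim corners and the pivot at top px (116.7,240.3). The knob is at about top (104.5,224.5) and side (249.3,134.3). The tab's top strip is at top (414.7,221) and side (322.3,305.3). The lever leans slightly towards +x.

```bash
python3 - <<'E'
from h import *
np.set_printoptions(precision=4,suppress=True)
t=cv2.cvtColor(cv2.imread("pics/top0.png"),cv2.COLOR_BGR2RGB);s=cv2.cvtColor(cv2.imread("pics/side0.png"),cv2.COLOR_BGR2RGB)
nt,_=blobs(t,(15,70,120),(32,200,255),100,200,(225,150,340,300));ns,_=blobs(s,(12,70,185),(32,255,255),20,220,(200,225,345,285))
print([b[0].tolist() for b in ns])
for a in nt:
    print("plane",plane("top",a[0],.015))
    for b in ns:
        p,e=tri(("top",a[0]),("side",b[0]))
        if e<.012 and abs(p[2]-.015)<.02: print("  nut",p,e)
H=np.array([plane("top",u,.105) for u in((140,208.3),(205,207),(206.7,272.3),(140,274.3))]);print("hop",H,H.mean(0))
for k,a,b in(("knob",(104.5,224.5),(249.3,134.3)),("pivot",(116.7,240.3),(245.7,158)),("white",(99,251),(234.3,145)),("orange",(99,224.3),(251.3,142.7)),("tab",(414.7,221),(322.3,305.3))):
    print(k,*tri(("top",a),("side",b)))
S=np.array([plane("top",u,.040) for u in((359,214),(404,203.3),(413.3,245),(368.3,255))]);print("scoop",S,S.mean(0))
M=np.array([plane("top",u,.006) for u in((343.3,206.7),(412.7,201.7),(420,260),(349,265.7))]);print("mat",M,M.mean(0))
for n,u in(("tumbler",(317,150)),("shaker",(435,289))): print(n,plane("top",u,.04))
E
```

```text
[[297.0, 242.6], [263.5, 251.7], [321.7, 263.9], [251.9, 268.8]]
plane [ 0.636  -0.1154  0.015 ]
  nut [ 0.6355 -0.115   0.022 ] 0.001042493471471159
plane [ 0.5949 -0.0012  0.015 ]
  nut [ 0.5946 -0.0014  0.0227] 0.0010806117096572238
plane [ 0.4848 -0.0165  0.015 ]
  nut [ 0.4851 -0.0166  0.023 ] 0.0011153788177543356
plane [ 0.4346 -0.0814  0.015 ]
  nut [ 0.4351 -0.0812  0.0218] 0.0008768763523406833
hop [[0.5986 0.3404 0.105 ]
 [0.5981 0.1787 0.105 ]
 [0.4365 0.1733 0.105 ]
 [0.4354 0.3348 0.105 ]] [0.5172 0.2568 0.105 ]
knob [0.5411 0.3895 0.2071] 0.0009564703173378943
pivot [0.5212 0.3909 0.116 ] 0.0030600943401391167
white [0.4895 0.4168 0.1587] 0.001513384551887396
orange [0.552  0.4207 0.1572] 0.0005418553329533817
tab [ 0.5542 -0.3427  0.096 ] 0.0019888146580268073
scoop [[ 0.5834 -0.2138  0.04  ]
 [ 0.6092 -0.3334  0.04  ]
 [ 0.4989 -0.3494  0.04  ]
 [ 0.4758 -0.2319  0.04  ]] [ 0.5418 -0.2821  0.04  ]
mat [[ 0.6106 -0.1782  0.006 ]
 [ 0.62   -0.3659  0.006 ]
 [ 0.4628 -0.3732  0.006 ]
 [ 0.4521 -0.1856  0.006 ]] [ 0.5364 -0.2757  0.006 ]
tumbler [ 0.7607 -0.1106  0.04  ]
shaker [ 0.3858 -0.3958  0.04  ]
```

Call:
drive_tool --increments '[0,0,-0.8,0,0,8.4,8.5,0,0,-0.8,0,0,8.4,8.5,0,0,-0.8,0,0,8.4,8.5,0,0,-0.8,0,0,8.4,8.5,0,0,-0.8,0,0,8.4,8.5]'

```text
time_s: 0.6
eef_pos: [0.1791, 0.7022, 0.2711]
ee_rot: [0.474, 0.88, -0.0, 0.0]
wrist_force: [0.6, 0.9, -0.2]
width: 0.0849
gripper_force: 0.0
```

Call:
drive_tool --increments '[0,0,-0.8,0,0,8.4,8.5,0,0,-0.8,0,0,8.4,8.5,0,0,-0.8,0,0,8.4,8.5,0,0,-0.6,0,0,8.4,8.5,0,0,0,0,0,0,8.5]'

```text
time_s: 1.1
eef_pos: [0.179, 0.7028, 0.3016]
ee_rot: [0.707, 0.707, 0.0, 0.0]
wrist_force: [-0.1, -0.1, -0.0]
width: 0.0854
gripper_force: 0.0
```

Call:
drive_tool --increments '[-3.1,3.6,0,0,0,0,8.5,-3.1,3.6,0,0,0,0,8.5,-3.1,3.6,0,0,0,0,8.5,-3.1,3.6,0,0,0,0,8.5,-3.1,3.6,0,0,0,0,8.5]'

```text
time_s: 1.6
eef_pos: [0.3605, 0.5462, 0.3008]
ee_rot: [0.705, 0.709, -0.0, 0.0]
wrist_force: [-0.1, 0.5, 0.2]
width: 0.0851
gripper_force: 0.0
```

Call:
drive_tool --increments '[-3.1,3.6,0,0,0,0,8.5,-3.1,3.6,0,0,0,0,8.5,-3.1,3.6,0,0,0,0,8.5,-3.1,3.6,0,0,0,0,8.5,0,0,0,0,0,0,8.5]'

```text
time_s: 2.1
eef_pos: [0.5095, 0.4169, 0.3014]
ee_rot: [0.709, 0.706, 0.0, 0.002]
wrist_force: [-0.1, -0.8, -0.5]
width: 0.085
gripper_force: 0.0
```

Call:
drive_tool --increments '[-2.7,3.1,0,0,0,0,8.5,0,0,3,0,0,0,8.5,0,0,3,0,0,0,8.5,0,0,3,0,0,0,8.5,0,0,2,0,0,0,8.5]' --newtons 20

```text
time_s: 2.6
eef_pos: [0.5336, 0.3966, 0.1886]
ee_rot: [0.705, 0.709, -0.001, -0.0]
wrist_force: [0.4, -0.0, -0.3]
width: 0.085
gripper_force: 0.0
```

Call:
drive_tool --increments '[0,0,0,0,0,0,1,0,0,0,0,0,0,1,0,0,0,0,0,0,1,0,0,0,0,0,0,1,0,0,0,0,0,0,1]'

```text
time_s: 3.1
eef_pos: [0.5356, 0.3975, 0.1928]
ee_rot: [0.706, 0.708, 0.001, 0.0]
wrist_force: [0.8, -1.6, 5.3]
width: 0.0206
gripper_force: 19.4
```

Call:
drive_tool --increments '[0,0,0,0,0,0,1,0,0,0,0,0,0,1,0,0,0,0,0,0,1,0,0,0,0,0,0,1]'

```text
time_s: 3.5
eef_pos: [0.5356, 0.3975, 0.1928]
ee_rot: [0.706, 0.708, 0.001, 0.0]
wrist_force: [1.0, 0.5, 6.6]
width: 0.0204
gripper_force: 19.5
```

Call:
drive_tool --increments '[0,-1.9,-0.2,0,0,0,1,0,-1.9,0.2,0,0,0,1,0,-1.8,0.6,0,0,0,1,0,-1.7,0.9,0,0,0,1,0,0,0,0,0,0,1]'

```text
time_s: 4.0
eef_pos: [0.4616, 0.3973, 0.1773]
ee_rot: [0.706, 0.708, 0.001, 0.0]
wrist_force: [-1.0, -1.1, 8.5]
width: 0.0203
gripper_force: 45.1
```

```bash
python3 - <<'E'
from h import *
s=read_camera("side");t=read_camera("top");w=read_camera("wrist")
o=np.zeros((420,790,3),np.uint8);o[:390,:390]=cv2.resize(s[90:220,180:310],(390,390),interpolation=2);o[:390,400:790]=cv2.resize(t[180:310,70:200],(390,390),interpolation=2)
cv2.imwrite("pics/lev.png",cv2.cvtColor(o,cv2.COLOR_RGB2BGR));print(get_state()["eef_pos"],get_state()["joint_positions"])
E
```

```text
[0.46203414 0.39733522 0.17768189] [-1.0398648   0.54506539  0.35171313  1.93970132 -0.28056692  0.70191249
 -0.5174708 ]
```

View pics/lev.png

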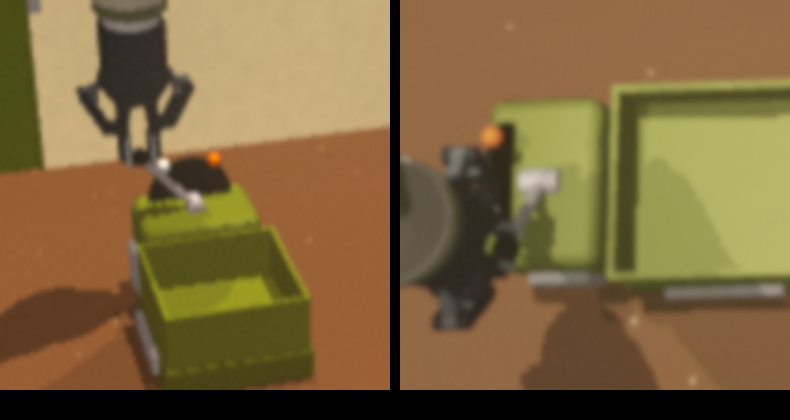

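The lever now leans to the white side: its rod runs from crop (195,200) to (155,165), and the white dot is at (163,163). I'll release and measure.

Call:
drive_tool --increments '[0,0,0,0,0,0,6,0,0,0,0,0,0,6,0,0,0,0,0,0,6,0,0,-3,0,0,0,6,0,0,-5,0,0,0,6]'

```text
time_s: 4.65
eef_pos: [0.4601, 0.3959, 0.2542]
ee_rot: [0.706, 0.708, -0.003, 0.0]
wrist_force: [0.4, 1.6, 0.6]
width: 0.0601
gripper_force: 0.0
```

Call:
drive_tool --increments '[0,0,-5,0,0,0,8,-5,0,-3,0,0,0,8,-5,0,0,0,0,0,8,-3,3,0,0,0,0,8,0,2,0,0,0,0,8]'

```text
time_s: 5.15
eef_pos: [0.5132, 0.2689, 0.3333]
ee_rot: [0.708, 0.706, 0.0, 0.0]
wrist_force: [0.0, 0.6, 0.9]
width: 0.0796
gripper_force: 0.0
```

```bash
python3 - <<'E'
from h import *
s=read_camera("side");t=read_camera("top")
o=np.zeros((420,790,3),np.uint8);o[:390,:390]=cv2.resize(s[110:188,210:288],(390,390),interpolation=2);o[:390,400:790]=cv2.resize(t[200:278,70:148],(390,390),interpolation=2)
cv2.imwrite("pics/lev2.png",cv2.cvtColor(o,cv2.COLOR_RGB2BGR));print(get_state()["eef_pos"],get_state()["joint_positions"])
E
```

```text
[0.51406556 0.27271211 0.33226657] [-0.92495512  0.34459528  0.46708741  1.835282   -0.18068101  1.00221449
 -0.3857866 ]
```

View pics/lev2.png

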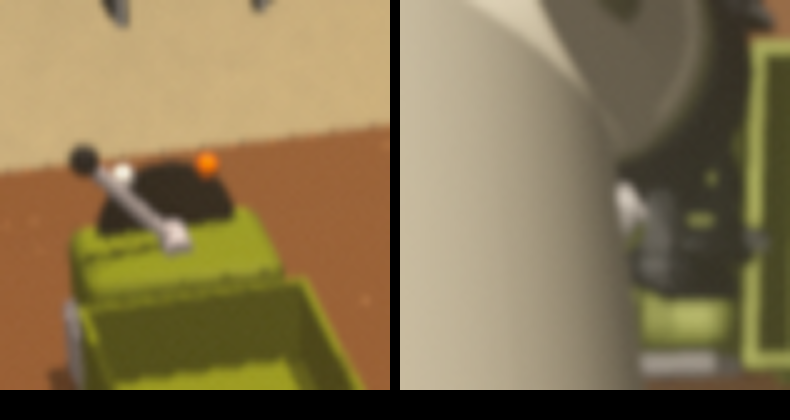

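```bash
python3 - <<'E'
from h import *
def py(uv,y):
    o,d=ray("side",uv);return o+d*(y-o[1])/d[1]
for Y in(.386,.389,.392):
    k=py((226.8,142),Y);p=py((245.2,157),Y-.0);k0=py((249.3,134.3),Y);print(k,p,np.arctan2(k[0]-p[0],k[2]-p[2]),np.linalg.norm(k-p),[np.arctan2(k[0]-x,k[2]-.115) for x in(.514,.517,.52)],k0, [np.hypot(k0[0]-x,k0[2]-.115) for x in (.514,.517,.52)])
for Y in(.414,.417):
    w=py((234.4,144.8),Y);q=py((251.4,142.6),Y);print(w,q,(w+q)/2)
E
```

```text
[0.46057796 0.386      0.19024506] [0.52174317 0.386      0.1230313 ] -0.7383181723303949 0.09087834151182274 [np.float64(-0.6173886287953047), np.float64(-0.6434011078292595), np.float64(-0.6684371289052586)] [0.53938347 0.386      0.20888945] [np.float64(0.09726021382050323), np.float64(0.09652071484063755), np.float64(0.09586942992573458)]
[0.46104832 0.389      0.18865625] [0.52232792 0.389      0.12131679] -0.7383181723303931 0.09104829874233249 [np.float64(-0.6233000687151855), np.float64(-0.6496374809286766), np.float64(-0.6749618033698662)] [0.5400012 0.389     0.2073355] [np.float64(0.09592657428006862), np.float64(0.09515724052801272), np.float64(0.09447694531843528)]
[0.46151868 0.392      0.18706743] [0.52291267 0.392      0.11960227] -0.7383181723303939 0.09121825597284214 [np.float64(-0.6294189984470168), np.float64(-0.6560863760431589), np.float64(-0.6817022091315498)] [0.54061894 0.392      0.20578155] [np.float64(0.09460369348434652), np.float64(0.0938037587921487), np.float64(0.09309367060220067)]
[0.49091247 0.414      0.16091666] [0.55153315 0.414      0.16117206] [0.52122281 0.414      0.16104436]
[0.49143052 0.417      0.15930119] [0.55216263 0.417      0.15955707] [0.52179657 0.417      0.15942913]
```

Call:
drive_tool --increments '[0,0,-3,0,0,-8.5,8,0,0,-3,0,0,-8.5,8,0,0,0,0,0,-8.5,8,0,0,0,0,0,-8.5,8,0,0,0,0,0,-8.5,8]'

```text
time_s: 5.75
eef_pos: [0.5109, 0.2748, 0.3919]
ee_rot: [0.399, 0.917, -0.0, -0.0]
wrist_force: [0.4, -0.4, -0.0]
width: 0.0798
gripper_force: 0.0
```

Call:
drive_tool --increments '[0,0,0,0,0,-8.5,8,0,0,0,0,0,-8.5,8,0,0,0,0,0,-8.5,8,0,0,0,0,0,-8.5,8,0,0,0,0,0,-8.5,8]'

```text
time_s: 6.25
eef_pos: [0.5109, 0.2748, 0.3916]
ee_rot: [0.039, 0.999, -0.0, -0.0]
wrist_force: [0.8, -0.3, 0.8]
width: 0.0798
gripper_force: 0.0
```

Call:
drive_tool --increments '[0,0,0,8.5,0,0,8,0,0,0,8.5,0,0,8,0,0,0,8.5,0,0,8,0,0,0,8.5,0,0,8,0,0,0,8.5,0,0,8]'

```text
time_s: 6.75
eef_pos: [0.5113, 0.2756, 0.3924]
ee_rot: [0.039, 0.93, -0.365, -0.015]
wrist_force: [-0.0, -0.7, -1.2]
width: 0.0799
gripper_force: 0.0
```

```bash
python3 - <<'E'
from h import *
print(get_state()["eef_pos"],get_state()["ee_rot"],get_state()["joint_positions"].round(2))
E
```

```text
[0.51128753 0.2755965  0.39236241] [ 0.0391977   0.93023317 -0.36457037 -0.01477305] [-0.98  0.55  0.25  1.53  0.36  1.65  0.68]
```

Call:
drive_tool --increments '[0,0,0,-8.5,0,0,8,0,0,0,-8.5,0,0,8,0,0,0,-8.5,0,0,8,0,0,0,-8.5,0,0,8,0,0,0,-8.5,0,0,8]'

```text
time_s: 7.25
eef_pos: [0.5114, 0.2752, 0.3925]
ee_rot: [0.042, 0.999, 0.003, 0.001]
wrist_force: [-0.3, -0.4, 0.2]
width: 0.08
gripper_force: 0.0
```

Call:
drive_tool --increments '[0,0,0,0,0,8.5,8,0,0,0,0,0,8.5,8,0,0,0,0,0,8.5,8,0,0,0,0,0,8.5,8,0,0,0,0,0,8.5,8]'

```text
time_s: 7.75
eef_pos: [0.5109, 0.2747, 0.3916]
ee_rot: [0.404, 0.915, -0.0, -0.0]
wrist_force: [0.3, 0.7, -0.6]
width: 0.08
gripper_force: 0.0
```

Call:
drive_tool --increments '[0,0,0,0,0,8.5,8,0,0,0,0,0,8.5,8,0,0,0,0,0,8.5,8,0,0,0,0,0,8.5,8,0,0,0,0,0,8.5,8]'

```text
time_s: 8.25
eef_pos: [0.5109, 0.2748, 0.3916]
ee_rot: [0.708, 0.706, -0.001, -0.0]
wrist_force: [0.5, -0.8, 0.6]
width: 0.0798
gripper_force: 0.0
```

Call:
drive_tool --increments '[4,-1.7,0,0,0,0,8,4,-1.7,0,0,0,0,8,3.7,-1.7,0,0,0,0,8,0,0,4,0,0,0,8,0,0,4,0,0,0,8]'

```text
time_s: 8.75
eef_pos: [0.459, 0.3936, 0.3113]
ee_rot: [0.705, 0.709, 0.001, -0.0]
wrist_force: [0.2, -0.1, -0.5]
width: 0.0798
gripper_force: 0.0
```

Call:
drive_tool --increments '[0,0,4,0,0,0,8,0,0,0,0,0,0,8]'

```text
time_s: 8.95
eef_pos: [0.4573, 0.3901, 0.2672]
ee_rot: [0.706, 0.708, -0.005, -0.0]
wrist_force: [-0.9, 0.8, 0.4]
width: 0.0802
gripper_force: 0.0
```

Call:
drive_tool --increments '[0,0.3,4,0,0,0,8,0,0,3.2,0,0,0,8,0,0,1.7,0,0,0,8,0,0,0,0,0,0,1,0,0,0,0,0,0,1]' --newtons 20

```text
time_s: 9.45
eef_pos: [0.4642, 0.3918, 0.1846]
ee_rot: [0.707, 0.708, 0.001, -0.0]
wrist_force: [0.5, 0.5, 0.5]
width: 0.0528
gripper_force: 0.0
```

Call:
drive_tool --increments '[0,0,0,0,0,0,1,0,0,0,0,0,0,1,0,0,0,0,0,0,1,0,0,0,0,0,0,1,0,0,0,0,0,0,1]'

```text
time_s: 9.95
eef_pos: [0.4632, 0.3916, 0.1844]
ee_rot: [0.706, 0.708, 0.0, -0.001]
wrist_force: [-4.7, -0.5, 6.8]
width: 0.0208
gripper_force: 19.5
```

Call:
drive_tool --increments '[0,0.4,-0.2,0,0,0,1,0,0,0,0,0,0,1,0,0,0,0,0,0,1]'

```text
time_s: 10.25
eef_pos: [0.4659, 0.3917, 0.1865]
ee_rot: [0.706, 0.708, -0.001, -0.001]
wrist_force: [-8.7, -0.6, 10.0]
width: 0.0202
gripper_force: 19.8
```

Call:
drive_tool --increments '[0,0,0,0,0,0,6,0,0,0,0,0,0,6,0,0,0,0,0,0,6,0,0,-4,0,0,0,6,0,0,-5,0,0,0,6]'

```text
time_s: 10.75
eef_pos: [0.467, 0.3902, 0.2742]
ee_rot: [0.707, 0.708, -0.002, 0.0]
wrist_force: [0.8, 1.0, -0.4]
width: 0.0601
gripper_force: 0.0
```

```bash
python3 - <<'E'
from h import *
s=read_camera("side");i=s[125:160,215:262]
g=cv2.cvtColor(i,cv2.COLOR_RGB2GRAY);
b,_=blobs(s,(0,0,0),(180,255,62),15,400,(215,125,262,165));print(b)
def py(uv,y):
    o,d=ray("side",uv);return o+d*(y-o[1])/d[1]
cv2.imwrite("pics/lev3.png",cv2.cvtColor(cv2.resize(s[115:165,210:270],None,fx=8,fy=8,interpolation=2),cv2.COLOR_RGB2BGR))
E
```

```text
[(array([246.2, 148.4]), [238, 144, 18, 10, 122]), (array([233.1, 153. ]), [230, 150, 8, 6, 28])]
```

View pics/lev3.png

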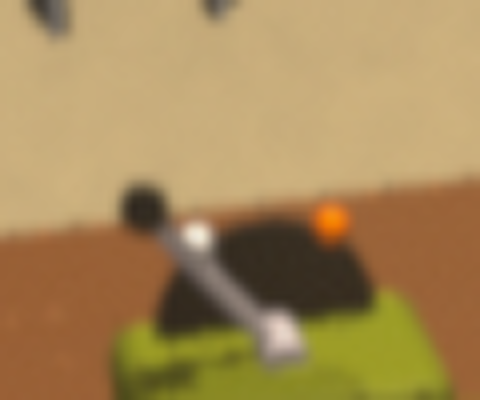

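The knob is now at side px (227.9,140.8), which puts the lever at about −0.62 rad and within tolerance. Next I gather the nuts.

Call:
drive_tool --increments '[0,0,-1,0,0,-8.46,6,0,0,-1,0,0,-8.46,6,0,0,-1,0,0,-8.46,6,0,0,0,0,0,-8.46,6,0,0,0,0,0,-8.46,6]'

```text
time_s: 11.3
eef_pos: [0.4681, 0.3911, 0.3054]
ee_rot: [0.401, 0.916, 0.001, 0.0]
wrist_force: [-0.2, -0.3, -0.5]
width: 0.0598
gripper_force: 0.0
```

Call:
drive_tool --increments '[0,0,0,0,0,-8.46,6,0,0,0,0,0,-8.46,6,0,0,0,0,0,-8.46,6,0,0,0,0,0,-8.46,6,0,0,0,0,0,-8.46,6]'

```text
time_s: 11.8
eef_pos: [0.468, 0.3909, 0.3049]
ee_rot: [0.044, 0.999, 0.0, 0.0]
wrist_force: [0.4, 0.7, -0.2]
width: 0.0601
gripper_force: 0.0
```

Call:
drive_tool --increments '[0,0,0,0,0,-8.46,6,0,0,0,0,0,-8.46,6,0,0,0,0,0,0,6]'

```text
time_s: 12.1
eef_pos: [0.4681, 0.3908, 0.3049]
ee_rot: [-0.102, 0.995, 0.0, 0.0]
wrist_force: [-0.6, -0.3, 0.8]
width: 0.0601
gripper_force: 0.0
```

```bash
cat >> h.py <<'E'
from scipy.spatial.transform import Rotation as Ro
np.set_printoptions(precision=4,suppress=True)
def nuts(show=True):
    t=read_camera("top");s=read_camera("side")
    nt,_=blobs(t,(15,70,120),(32,200,255),60,220,(215,160,345,300));ns,_=blobs(s,(12,70,185),(32,255,255),15,260,(180,225,345,300))
    for a in nt:
        p=plane("top",a[0],.015);q=[tri(("top",a[0]),("side",b[0]))[0] for b in ns if tri(("top",a[0]),("side",b[0]))[1]<.005]
        print("nut",p,"tri z",[x[2].round(3) for x in q])
def d(target,frm=None):
    s=get_state();p=s["eef_pos"] if frm is None else np.array(frm);return (Ro.from_quat(s["ee_rot"]).inv().apply(np.array(target)-p)*100).round(2)
E
python3 - <<'E'
from h import *
s=get_state();print(s["eef_pos"],Ro.from_quat(s["ee_rot"]).as_matrix(),s["joint_positions"])
nuts()
for n in [(.595,-.001),(.485,-.0166),(.4351,-.0813),(.636,-.115)]: print(n,d((*n,.08)))
for l in [(0,33),(0,0),(0,-33),(25,0)]:
    y=np.array([-.2,.98])*l[0]/1e3+np.array([-.98,-.2])*l[1]/1e3; print(l,np.array([.5422,-.284])+y)
E
```

```text
[0.4681 0.3908 0.3049] [[-0.9792 -0.2027  0.0001]
 [-0.2027  0.9792  0.0003]
 [-0.0002  0.0002 -1.    ]] [-0.7451  0.3867 -0.0612  1.7873  0.0279  0.9682  0.9573]
nut [ 0.636  -0.1154  0.015 ] tri z [np.float64(0.022)]
nut [ 0.5949 -0.0007  0.015 ] tri z [np.float64(0.023)]
nut [ 0.4846 -0.0162  0.015 ] tri z [np.float64(0.023)]
nut [ 0.4349 -0.0814  0.015 ] tri z [np.float64(0.022)]
(0.595, -0.001) [ -4.75 -40.92  22.49]
(0.485, -0.0166) [  6.34 -40.28  22.49]
(0.4351, -0.0813) [ 12.5  -45.65  22.49]
(0.636, -0.115) [ -6.54 -52.9   22.49]
(0, 33) [ 0.5099 -0.2906]
(0, 0) [ 0.5422 -0.284 ]
(0, -33) [ 0.5745 -0.2774]
(25, 0) [ 0.5372 -0.2595]
```

Call:
drive_tool --increments '[-0.53,-4.55,0,0,0,0,6,-0.53,-4.55,1.5,0,0,0,6,-0.53,-4.55,1.5,0,0,0,6,-0.53,-4.55,1.5,0,0,0,6,-0.53,-4.55,1.5,0,0,0,6]'

```text
time_s: 12.7
eef_pos: [0.5399, 0.1719, 0.2447]
ee_rot: [-0.099, 0.995, -0.0, 0.0]
wrist_force: [0.7, 0.2, 0.1]
width: 0.0601
gripper_force: 0.0
```

Call:
drive_tool --increments '[-0.53,-4.55,1.5,0,0,0,6,-0.53,-4.55,1.5,0,0,0,6,-0.53,-4.55,1.5,0,0,0,6,-0.53,-4.55,1.5,0,0,0,6,0,0,0,0,0,0,6]'

```text
time_s: 13.2
eef_pos: [0.5973, -0.0084, 0.1831]
ee_rot: [-0.095, 0.996, -0.002, -0.001]
wrist_force: [-0.2, 1.6, -0.2]
width: 0.0604
gripper_force: 0.0
```

```bash
python3 - <<'E'
from h import *
print(get_state()["eef_pos"],d((.595,-.001,.005)))
E
```

```text
[ 0.5973 -0.0084  0.1831] [ 0.05  0.84 17.81]
```

Call:
drive_tool --increments '[0.27,0,4.8,0,0,0,6,0,0,4.8,0,0,0,6,0,0,4.8,0,0,0,6,0,0,0,0,0,0,6,0,0,0,0,0,0,6]'

```text
time_s: 13.7
eef_pos: [0.594, -0.0007, 0.0411]
ee_rot: [-0.1, 0.995, -0.0, -0.001]
wrist_force: [-0.6, 0.0, 1.3]
width: 0.0603
gripper_force: 0.0
```

```bash
python3 - <<'E'
from h import *
w=read_camera("wrist");cv2.imwrite("pics/w1.png",cv2.cvtColor(w,cv2.COLOR_RGB2BGR))
c=camera_info("wrist");print(c,get_state()["eef_pos"],d((.595,-.001,.005)),proj)
E
```

```text
{'mtx': array([[325.1923,   0.    , 276.5944],
       [  0.    , 325.1923, 205.4473],
       [  0.    ,   0.    ,   1.    ]]), 'world_to_cam': array([[-0.2006,  0.9797, -0.0006,  0.1204],
       [-0.9253, -0.1897, -0.3285,  0.5316],
       [-0.3219, -0.0653,  0.9445, -0.0109],
       [ 0.    ,  0.    ,  0.    ,  1.    ]])} [ 0.5951 -0.0008  0.0427] [ 0.02 -0.02  3.77] <function proj at 0x7eff5ddb8180>
```

View pics/w1.png

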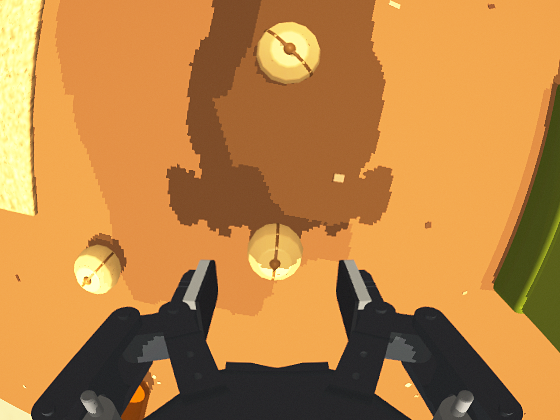

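The wrist view shows the nut at (275,251), centred between the fingers, so I descend and grip.

Call:
drive_tool --increments '[0,0,3.7,0,0,0,6,0,0,0,0,0,0,6,0,0,0,0,0,0,1.5,0,0,0,0,0,0,1.5,0,0,0,0,0,0,1.5]' --newtons 20

```text
time_s: 14.25
eef_pos: [0.5955, -0.001, 0.0066]
ee_rot: [-0.101, 0.995, -0.0, 0.002]
wrist_force: [-2.1, -0.9, 8.2]
width: 0.0311
gripper_force: 19.1
```

Call:
drive_tool --increments '[0,0,0,0,0,0,1.5,0,0,0,0,0,0,1.5,0,0,-4,0,0,0,1.5,0,0,-4,0,0,0,1.5,0,0,-2,0,0,0,1.5]'

```text
time_s: 14.75
eef_pos: [0.5956, -0.0011, 0.1087]
ee_rot: [-0.101, 0.995, -0.0, 0.003]
wrist_force: [0.0, 0.6, -0.4]
width: 0.0307
gripper_force: 20.1
```

```bash
python3 - <<'E'
from h import *
print(get_state()["eef_pos"],get_state()["width"],d((.5099,-.2906,.105)),d((.5422,-.284,.105)),d((.5745,-.2774,.105)))
E
```

```text
[ 0.5956 -0.0011  0.1087] 0.03071713170584056 [ 14.21 -26.64   0.32] [ 10.91 -26.64   0.34] [  7.62 -26.64   0.35]
```

Call:
drive_tool --increments '[1.27,-4.44,0,0,0,0,1.5,1.27,-4.44,0,0,0,0,1.5,1.27,-4.44,0,0,0,0,1.5,1.27,-4.44,0,0,0,0,1.5,1.27,-4.44,0,0,0,0,1.5]'

```text
time_s: 15.25
eef_pos: [0.5767, -0.2333, 0.1061]
ee_rot: [-0.101, 0.995, -0.001, 0.001]
wrist_force: [0.5, 0.2, 0.3]
width: 0.0308
gripper_force: 20.1
```

Call:
drive_tool --increments '[1.2,-4.4,0,0,0,0,1.5,0,0,0,0,0,0,1.5,0,0,0,0,0,0,1.5]'

```text
time_s: 15.55
eef_pos: [0.5734, -0.2786, 0.1055]
ee_rot: [-0.099, 0.995, -0.001, 0.001]
wrist_force: [0.8, 0.4, -0.6]
width: 0.0304
gripper_force: 20.1
```

```bash
python3 - <<'E'
from h import *
w=read_camera("wrist");cv2.imwrite("pics/w2.png",cv2.cvtColor(w,cv2.COLOR_RGB2BGR))
print(get_state()["eef_pos"],get_state()["joint_positions"],d((.5745,-.2774,.018)))
E
```

```text
[ 0.5739 -0.2768  0.1053] [ 0.4015  0.646  -0.0623  1.9063  0.0668  0.5899  2.0688] [-0.04 -0.07  8.73]
```

View pics/w2.png

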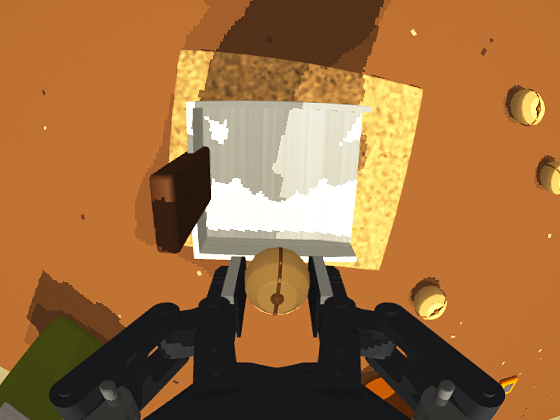

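The wrist view shows the empty scoop aligned with the camera, its rim corners near (190,102), (368,108), (354,258) and (197,258). The nut is held at (278,280). I'll check the corner positions.

```bash
python3 - <<'E'
from h import *
P=np.array([plane("wrist",u,.040) for u in((190,102),(368,108),(354,258),(197,258))]);print(P,P.mean(0))
print("nut",plane("wrist",(278,280),.118), "tabtop", [plane("wrist",u,.1) for u in((151,178),(209,149),(210,196))])
c=np.array([.5422,-.284]);ex=np.array([-.2,.98]);ey=np.array([-.98,-.2]);
for q in P: print(((q[:2]-c)@ex).round(4),((q[:2]-c)@ey).round(4))
E
```

```text
[[ 0.5044 -0.3481  0.04  ]
 [ 0.485  -0.235   0.04  ]
 [ 0.5908 -0.2152  0.04  ]
 [ 0.6142 -0.3288  0.04  ]] [ 0.5486 -0.2818  0.04  ]
nut [ 0.5715 -0.2768  0.118 ] tabtop [array([ 0.5401, -0.347 ,  0.1   ]), array([ 0.5208, -0.3199,  0.1   ]), array([ 0.5434, -0.3161,  0.1   ])]
-0.0552 0.0499
0.0594 0.0463
0.0577 -0.0614
-0.0583 -0.0616
```

Call:
drive_tool --increments '[0,0,4,0,0,0,1.5,0,0,3,0,0,0,1.5,0,0,1.6,0,0,0,1.5,0,0,0,0,0,0,1.5]'

```text
time_s: 16.0
eef_pos: [0.574, -0.2739, 0.0172]
ee_rot: [-0.103, 0.995, 0.001, -0.001]
wrist_force: [0.4, 1.0, 0.6]
width: 0.0311
gripper_force: 21.7
```

Call:
drive_tool --increments '[0,0,0,0,0,0,3.8,0,0,0,0,0,0,4.2,0,0,0,0,0,0,4.4,0,0,-3,0,0,0,4.4,0,0,-5,0,0,0,5]'

```text
time_s: 16.5
eef_pos: [0.5721, -0.276, 0.0965]
ee_rot: [-0.101, 0.995, 0.001, -0.002]
wrist_force: [0.3, -1.0, -0.1]
width: 0.0503
gripper_force: 0.0
```

```bash
python3 - <<'E'
from h import *
nuts();print(get_state()["eef_pos"],d((.4848,-.0164,.1)),d((.4348,-.0814,.1)))
E
```

```text
nut [ 0.636  -0.1154  0.015 ] tri z []
nut [ 0.4848 -0.0162  0.015 ] tri z [np.float64(0.023)]
nut [ 0.4349 -0.0814  0.015 ] tri z [np.float64(0.022)]
[ 0.5768 -0.2784  0.1041] [ 3.76 27.52  0.23] [ 9.96 22.15  0.22]
```

Call:
drive_tool --increments '[0.63,4.58,0,0,0,0,6,0.63,4.58,0,0,0,0,6,0.63,4.58,0,0,0,0,6,0.63,4.58,0,0,0,0,6,0.63,4.58,0,0,0,0,6]'

```text
time_s: 17.1
eef_pos: [0.4964, -0.0575, 0.0984]
ee_rot: [-0.101, 0.995, -0.0, 0.001]
wrist_force: [1.9, 1.0, -0.8]
width: 0.0597
gripper_force: 0.0
```

Call:
drive_tool --increments '[0.63,4.58,0,0,0,0,6,0,0,0,0,0,0,6,0,0,3,0,0,0,6,0,0,2,0,0,0,6,0,0,0,0,0,0,6]'

```text
time_s: 17.6
eef_pos: [0.4809, -0.0154, 0.0465]
ee_rot: [-0.101, 0.995, -0.0, -0.001]
wrist_force: [-0.0, 1.8, -0.9]
width: 0.0597
gripper_force: 0.0
```

```bash
python3 - <<'E'
from h import *
print(get_state()["eef_pos"],d((.4848,-.0164,.005)))
E
```

```text
[ 0.4809 -0.0154  0.0465] [-0.38 -0.18  4.15]
```

Call:
drive_tool --increments '[-0.35,-0.15,2,0,0,0,6,0,0,2.1,0,0,0,6,0,0,0,0,0,0,6,0,0,0,0,0,0,1.5,0,0,0,0,0,0,1.5]'

```text
time_s: 18.1
eef_pos: [0.4856, -0.0162, 0.0082]
ee_rot: [-0.101, 0.995, -0.0, 0.001]
wrist_force: [0.4, -0.1, 5.1]
width: 0.032
gripper_force: 9.8
```

Call:
drive_tool --increments '[0,0,0,0,0,0,1.5,0,0,0,0,0,0,1.5,0,0,0,0,0,0,1.5,0,0,-5,0,0,0,1.5,0,0,-5,0,0,0,1.5]'

```text
time_s: 18.6
eef_pos: [0.484, -0.016, 0.1072]
ee_rot: [-0.101, 0.995, 0.0, -0.002]
wrist_force: [2.1, -0.2, -0.2]
width: 0.0309
gripper_force: 20.2
```

```bash
python3 - <<'E'
from h import *
print(get_state()["eef_pos"],get_state()["width"],d((.512,-.290,.018)))
E
```

```text
[ 0.484  -0.016   0.1072] 0.030912299223340666 [  2.74 -27.41   8.91]
```

Call:
drive_tool --increments '[0.46,-4.57,0,0,0,0,1.5,0.46,-4.57,0,0,0,0,1.5,0.46,-4.57,0,0,0,0,1.5,0.46,-4.57,0,0,0,0,1.5,0.46,-4.57,0,0,0,0,1.5]'

```text
time_s: 19.1
eef_pos: [0.5086, -0.2464, 0.1082]
ee_rot: [-0.101, 0.995, -0.0, 0.001]
wrist_force: [0.9, 0.1, 0.4]
width: 0.0307
gripper_force: 20.2
```

Call:
drive_tool --increments '[0.46,-4.57,0,0,0,0,1.5,0,0,0,0,0,0,1.5,0,0,3,0,0,0,1.5,0,0,2,0,0,0,1.5,0,0,0,0,0,0,1.5]'

```text
time_s: 19.6
eef_pos: [0.512, -0.2891, 0.0556]
ee_rot: [-0.101, 0.995, 0.001, -0.001]
wrist_force: [-0.4, 0.4, 0.3]
width: 0.0308
gripper_force: 20.2
```

```bash
python3 - <<'E'
from h import *
print(get_state()["eef_pos"],get_state()["width"],d((.512,-.290,.018)))
E
```

```text
[ 0.512  -0.2891  0.0556] 0.030780876766329554 [ 0.01 -0.09  3.76]
```

Call:
drive_tool --increments '[0,0,2,0,0,0,1.5,0,0,1.6,0,0,0,1.5,0,0,0,0,0,0,1.5,0,0,0,0,0,0,3.8,0,0,0,0,0,0,4.2]'

```text
time_s: 20.1
eef_pos: [0.5138, -0.2903, 0.0222]
ee_rot: [-0.101, 0.995, -0.0, 0.001]
wrist_force: [-0.3, -0.1, -0.1]
width: 0.0418
gripper_force: 0.0
```

Call:
drive_tool --increments '[0,0,0,0,0,0,4.4,0,0,0,0,0,0,4.4,0,0,-4,0,0,0,4.4,0,0,-4,0,0,0,5,0,0,0,0,0,0,6]'

```text
time_s: 20.6
eef_pos: [0.5155, -0.2914, 0.1057]
ee_rot: [-0.101, 0.995, -0.002, 0.003]
wrist_force: [0.6, 0.2, 0.3]
width: 0.06
gripper_force: 0.0
```

```bash
python3 - <<'E'
from h import *
nuts();print(get_state()["eef_pos"],d((.4348,-.0814,.05)))
E
```

```text
nut [ 0.6357 -0.1154  0.015 ] tri z [np.float64(0.022)]
nut [ 0.4349 -0.0817  0.015 ] tri z [np.float64(0.022)]
[ 0.5138 -0.2905  0.1022] [ 3.54 22.08  5.18]
```

Call:
drive_tool --increments '[0.7,4.42,0,0,0,0,6,0.7,4.42,0,0,0,0,6,0.7,4.42,0,0,0,0,6,0.7,4.42,0,0,0,0,6,0.7,4.42,0,0,0,0,6]'

```text
time_s: 21.2
eef_pos: [0.4331, -0.0793, 0.1002]
ee_rot: [-0.101, 0.995, 0.0, -0.001]
wrist_force: [1.3, 1.2, 0.1]
width: 0.0597
gripper_force: 0.0
```

Call:
drive_tool --increments '[0,0,3,0,0,0,6,0,0,2,0,0,0,6,0,0,0,0,0,0,6]'

```text
time_s: 21.5
eef_pos: [0.4331, -0.0799, 0.0487]
ee_rot: [-0.102, 0.995, 0.0, -0.002]
wrist_force: [-0.1, 0.1, 0.7]
width: 0.0599
gripper_force: 0.0
```

```bash
python3 - <<'E'
from h import *
print(get_state()["eef_pos"],d((.4349,-.0816,.005)))
E
```

```text
[ 0.4331 -0.0799  0.0487] [-0.17 -0.21  4.36]
```

Call:
drive_tool --increments '[-0.15,-0.2,2.2,0,0,0,6,0,0,2.1,0,0,0,6,0,0,0,0,0,0,6,0,0,0,0,0,0,1.5,0,0,0,0,0,0,1.5]'

```text
time_s: 22.0
eef_pos: [0.4349, -0.0837, 0.0243]
ee_rot: [-0.101, 0.995, -0.001, -0.004]
wrist_force: [1.0, -0.2, 0.0]
width: 0.0316
gripper_force: 0.0
```

Call:
drive_tool --increments '[0,0,0,0,0,0,1.5,0,0,0,0,0,0,1.5,0,0,0,0,0,0,1.5,0,0,-5,0,0,0,1.5,0,0,-5,0,0,0,1.5]'

```text
time_s: 22.5
eef_pos: [0.4342, -0.0826, 0.1234]
ee_rot: [-0.102, 0.995, -0.0, -0.007]
wrist_force: [1.1, -0.4, -0.2]
width: 0.0149
gripper_force: 0.0
```

```bash
python3 - <<'E'
from h import *
print(get_state()["eef_pos"],get_state()["width"],d((.5395,-.2635,.018)))
w=read_camera("top")
t=cv2.resize(w[190:280,330:440],None,fx=5,fy=5,interpolation=2);cv2.imwrite("pics/t3.png",cv2.cvtColor(t,cv2.COLOR_RGB2BGR))
nt,_=blobs(w,(15,70,100),(32,200,255),60,300,(350,195,416,262));print([(b[0],plane("top",b[0],.0245)) for b in nt])
E
```

```text
[ 0.4342 -0.0826  0.1234] 0.01493215768662063 [ -6.8  -19.86  10.43]
[(array([380.1, 218.7]), array([ 0.5723, -0.2713,  0.0245])), (array([387.7, 241.3]), array([ 0.5119, -0.2874,  0.0245]))]
```

View pics/t3.png

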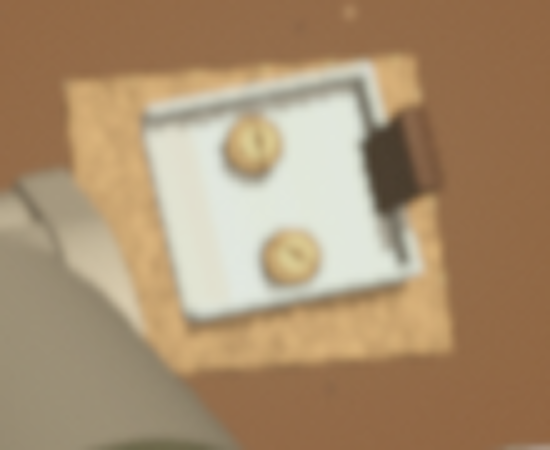

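The top crop shows two nuts resting in the scoop at crop (252,146) and (291,257). The third pick missed because the tool never got down (z stopped at 0.024). I'll check the joints.

```bash
python3 - <<'E'
from h import *
nuts();s=get_state();print(s["eef_pos"],s["joint_positions"],d((.4349,-.0816,.05)))
E
```

```text
nut [ 0.636  -0.1154  0.015 ] tri z [np.float64(0.022)]
nut [ 0.5581 -0.1209  0.015 ] tri z []
[ 0.4369 -0.0834  0.1266] [ 0.2103  0.4562 -0.2064  2.3121  0.246   0.3942  1.5694] [0.14 0.24 7.66]
```

Call:
drive_tool --increments '[0,0,0,0,6,0,6,0,0,0,0,6,0,6,0,0,0,0,0,0,6]'

```text
time_s: 22.95
eef_pos: [0.4376, -0.0821, 0.1227]
ee_rot: [-0.101, 0.989, -0.011, -0.108]
wrist_force: [0.5, -0.2, -0.6]
width: 0.0583
gripper_force: 0.0
```

```bash
python3 - <<'E'
from h import *
s=get_state();print(s["eef_pos"],s["joint_positions"],d((.4349,-.0816,.005)))
E
```

```text
[ 0.4376 -0.0821  0.1227] [ 0.1618  0.5295 -0.197   2.1782  0.2251  0.6711  1.5631] [-2.3   0.1  11.54]
```

```bash
python3 - <<'E'
from h import *
nuts();s=read_camera("side")
ns,_=blobs(s,(12,70,185),(32,255,255),15,260,(180,225,345,300));print([(b[0],b[1][4],plane("side",b[0],.02)) for b in ns])
w=read_camera("wrist");cv2.imwrite("pics/w4.png",cv2.cvtColor(w,cv2.COLOR_RGB2BGR))
E
```

```text
nut [ 0.6439 -0.0961  0.015 ] tri z [np.float64(0.005)]
nut [ 0.5034 -0.1383  0.015 ] tri z []
[(array([321.8, 263.9]), 69, array([ 0.6377, -0.1129,  0.02  ]))]
```

View pics/w4.png

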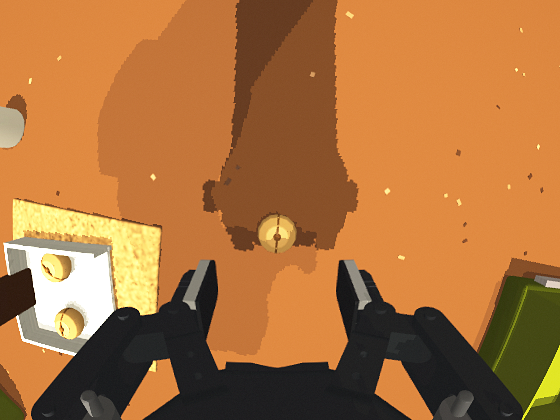

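The wrist view shows the nut still on the counter at (277,233) and two nuts in the scoop. The moving top-view blobs are the arm.

```bash
python3 - <<'E'
from h import *
p=plane("wrist",(277,233),.0145);print(p,d((p[0],p[1],.045)),get_state()["eef_pos"])
E
```

```text
[ 0.4367 -0.0828  0.0145] [-1.95  0.    7.58] [ 0.4341 -0.0832  0.1232]
```

Call:
drive_tool --increments '[-0.65,0,2.8,0,0,0,6,-0.65,0,2.8,0,0,0,6,-0.65,0,2.8,0,0,0,6,-0.35,0,1.5,0,0,0,6,0,0,0,0,0,0,6]'

```text
time_s: 23.65
eef_pos: [0.4347, -0.0831, 0.0207]
ee_rot: [-0.101, 0.989, -0.011, -0.109]
wrist_force: [-0.9, -1.2, 0.2]
width: 0.0598
gripper_force: 0.0
```

```bash
python3 - <<'E'
from h import *
s=get_state();print(s["eef_pos"],s["joint_positions"],d((.435,-.082,.006)))
E
```

```text
[ 0.4347 -0.0831  0.0207] [ 0.1103  0.7114 -0.126   2.234   0.3072  0.4352  1.4853] [-0.37  0.1   1.43]
```

Call:
drive_tool --increments '[-0.35,0.1,1.4,0,0,0,6,0,0,0,0,0,0,6,0,0,0,0,0,0,1.5,0,0,0,0,0,0,1.5,0,0,0,0,0,0,1.5]'

```text
time_s: 24.15
eef_pos: [0.4369, -0.0823, 0.0088]
ee_rot: [-0.1, 0.989, -0.012, -0.108]
wrist_force: [0.0, 0.3, 7.0]
width: 0.0308
gripper_force: 19.3
```

Call:
drive_tool --increments '[0,0,0,0,0,0,1.5,0,0,0,0,0,0,1.5,0,0,-4,0,0,0,1.5,0,0,-4,0,0,0,1.5,0,0,-2,0,0,0,1.5]'

```text
time_s: 24.65
eef_pos: [0.4592, -0.0776, 0.1085]
ee_rot: [-0.1, 0.989, -0.012, -0.106]
wrist_force: [-0.7, -1.0, -0.3]
width: 0.0309
gripper_force: 20.2
```

Call:
drive_tool --increments '[0,0,0,0,-6,0,1.5,0,0,0,0,-6,0,1.5,0,0,0,0,0,0,1.5]'

```text
time_s: 24.95
eef_pos: [0.455, -0.0785, 0.1065]
ee_rot: [-0.101, 0.995, -0.001, -0.004]
wrist_force: [-0.2, -0.4, 0.5]
width: 0.0306
gripper_force: 20.2
```

```bash
python3 - <<'E'
from h import *
s=get_state();print(s["eef_pos"],s["ee_rot"],s["width"],d((.5395,-.262,.06)))
E
```

```text
[ 0.455  -0.0785  0.1065] [-0.1005  0.9949 -0.0015 -0.0036] 0.03062682574157252 [ -4.64 -19.66   4.66]
```

Call:
drive_tool --increments '[-0.91,-3.88,0,0,0,0,1.5,-0.91,-3.88,0,0,0,0,1.5,-0.91,-3.88,0,0,0,0,1.5,-0.91,-3.88,0,0,0,0,1.5,-0.91,-3.88,0,0,0,0,1.5]'

```text
time_s: 25.45
eef_pos: [0.5424, -0.2601, 0.1056]
ee_rot: [-0.101, 0.995, -0.001, -0.005]
wrist_force: [0.7, -0.4, 0.2]
width: 0.0312
gripper_force: 20.2
```

Call:
drive_tool --increments '[0,0,2,0,0,0,1.5,0,0,1.8,0,0,0,1.5,0,0,0,0,0,0,1.5,0,0,0,0,0,0,1.5]'

```text
time_s: 25.85
eef_pos: [0.5414, -0.2582, 0.0673]
ee_rot: [-0.101, 0.995, -0.001, -0.005]
wrist_force: [0.8, 0.1, 1.1]
width: 0.0314
gripper_force: 20.2
```

```bash
python3 - <<'E'
from h import *
s=get_state();print(s["eef_pos"],s["ee_rot"],s["width"],d((.538,-.2595,.021)))
E
```

```text
[ 0.5414 -0.2582  0.0673] [-0.1015  0.9948 -0.0008 -0.0049] 0.031368694329136075 [ 0.31 -0.05  4.64]
```

Call:
drive_tool --increments '[0.3,0,2.3,0,0,0,1.5,0,0,2.2,0,0,0,1.5,0,0,0,0,0,0,1.5,0,0,0,0,0,0,3.8,0,0,0,0,0,0,4.2]'

```text
time_s: 26.35
eef_pos: [0.5387, -0.2593, 0.0237]
ee_rot: [-0.101, 0.995, -0.001, -0.003]
wrist_force: [-0.4, 0.0, -0.1]
width: 0.0417
gripper_force: 0.0
```

Call:
drive_tool --increments '[0,0,0,0,0,0,4.4,0,0,0,0,0,0,4.4,0,0,-3,0,0,0,4.4,0,0,-2,0,0,0,4.4,0,3.5,0,0,0,0,0]'

```text
time_s: 26.85
eef_pos: [0.533, -0.2298, 0.0749]
ee_rot: [-0.098, 0.995, -0.003, -0.002]
wrist_force: [0.4, 1.1, 0.3]
width: 0.0307
gripper_force: 0.0
```

Call:
drive_tool --increments '[0,0,0,0,0,0,0,0,0,0,0,0,0,0,0,0,0,0,0,0,0,0,0,2.5,0,0,0,0,0,0,0,0,0,0,0]'

```text
time_s: 27.35
eef_pos: [0.5298, -0.2254, 0.0452]
ee_rot: [-0.101, 0.995, -0.001, -0.006]
wrist_force: [0.3, 0.5, -0.2]
width: 0.0002
gripper_force: 0.0
```

```bash
python3 - <<'E'
from h import *
s=get_state();print(s["eef_pos"],s["width"])
w=read_camera("wrist");cv2.imwrite("pics/w5.png",cv2.cvtColor(w,cv2.COLOR_RGB2BGR))
c=np.array([.5445,-.283]);print((s["eef_pos"][:2]-c)@[-.2,.98],(s["eef_pos"][:2]-c)@[-.98,-.2])
E
```

```text
[ 0.5298 -0.2254  0.0452] 0.000246120357867329
0.05940298768875934 0.0028938659515212167
```

View pics/w5.png

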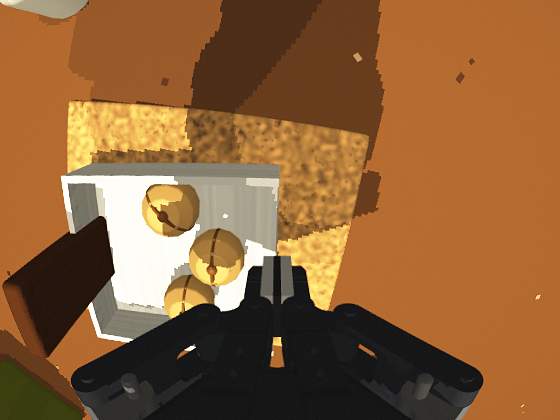

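Three nuts are in the scoop; the newest, at (217,258), sits in front of the closed fingers. I'll push it back.

Call:
drive_tool --increments '[0,0,2.1,0,0,0,0,0,0,0,0,0,0,0,0,-1.2,0,0,0,0,0,0,-1.2,0,0,0,0,0,0,-1.2,0,0,0,0,0]'

```text
time_s: 27.9
eef_pos: [0.5388, -0.2622, 0.0272]
ee_rot: [-0.101, 0.995, -0.002, -0.004]
wrist_force: [0.3, 0.2, 0.7]
width: -0.0001
gripper_force: 0.1
```

Call:
drive_tool --increments '[0,-0.9,0,0,0,0,0,0,0,0,0,0,0,0,0,0,0,0,0,0,0]'

```text
time_s: 28.2
eef_pos: [0.5398, -0.2693, 0.0263]
ee_rot: [-0.101, 0.995, -0.001, -0.004]
wrist_force: [-0.1, 1.3, 0.1]
width: -0.0001
gripper_force: 0.0
```

```bash
python3 - <<'E'
from h import *
s=get_state();print(s["eef_pos"],s["wrist_force"])
w=read_camera("top");nt,_=blobs(w,(15,70,100),(32,200,255),40,400,(350,195,416,262));print([(b[0],b[1][4],plane("top",b[0],.0245)) for b in nt])
cv2.imwrite("pics/t6.png",cv2.cvtColor(cv2.resize(w[150:280,300:440],None,fx=4,fy=4,interpolation=2),cv2.COLOR_RGB2BGR))
E
```

```text
[ 0.5398 -0.2693  0.0263] [-0.0717  1.2859  0.1432]
[(array([390.5, 205. ]), 171, array([ 0.6086, -0.3012,  0.0245])), (array([381.9, 221.2]), 62, array([ 0.5656, -0.2756,  0.0245]))]
```

View pics/t6.png

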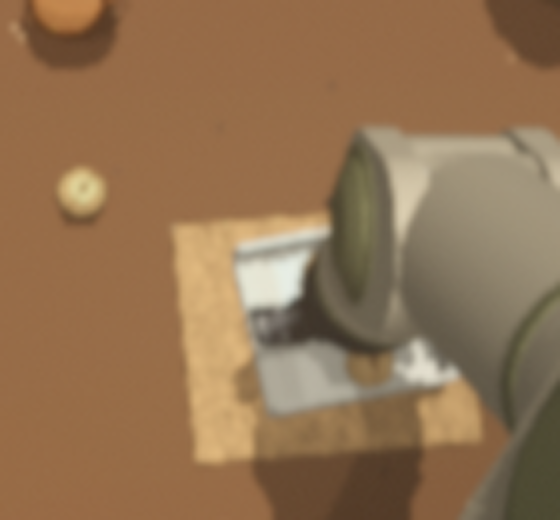

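Call:
drive_tool --increments '[0,-0.6,0,0,0,0,0,0,-0.6,0,0,0,0,0,0,0,0,0,0,0,0,0,0.5,-4,0,0,0,0,0,0,-4,0,0,0,0]'

```text
time_s: 28.75
eef_pos: [0.5412, -0.2745, 0.106]
ee_rot: [-0.102, 0.995, -0.0, -0.006]
wrist_force: [1.1, -0.5, -0.1]
width: 0.0
gripper_force: 0.0
```

```bash
python3 - <<'E'
from h import *
s=get_state();print(s["eef_pos"],s["wrist_force"],d((.636,-.1154,.05)))
E
```

```text
[ 0.5412 -0.2745  0.106 ] [ 1.0726 -0.5029 -0.0976] [-12.57  13.66   5.47]
```

Call:
drive_tool --increments '[-3.14,3.42,0,0,0,0,6,-3.14,3.42,0,0,0,0,6,-3.14,3.42,0,0,0,0,6,-3.14,3.42,0,0,0,0,6,0,0,0,0,0,0,6]'

```text
time_s: 29.25
eef_pos: [0.6411, -0.1075, 0.1053]
ee_rot: [-0.106, 0.994, 0.001, -0.002]
wrist_force: [-1.3, 0.4, -0.2]
width: 0.0601
gripper_force: 0.0
```

Call:
drive_tool --increments '[0,0,4,0,0,0,6,0,0,0,0,0,0,6,0,0,0,0,0,0,6]'

```text
time_s: 29.55
eef_pos: [0.6363, -0.1167, 0.0647]
ee_rot: [-0.101, 0.995, -0.001, -0.005]
wrist_force: [-0.5, 0.2, 0.6]
width: 0.0602
gripper_force: 0.0
```

```bash
python3 - <<'E'
from h import *
s=get_state();print(s["eef_pos"],s["width"],d((.636,-.1154,.006)))
t=read_camera("top")
nt,_=blobs(t,(15,70,100),(32,200,255),40,400,(350,195,416,262))
c=np.array([.5445,-.283]);
for b in nt:
    p=plane("top",b[0],.0245)[:2]-c;print(b[0],b[1],p@[-.2,.98],p@[-.98,-.2])
h=blobs(read_camera("wrist"),(15,60,100),(35,200,255),500,6000)[0]
for b in h: print(b, plane("wrist",b[0],.0145))
E
```

```text
[ 0.6363 -0.1167  0.0647] 0.060184044186531074 [-0.06  0.13  5.87]
[396.6 199.5] [372, 195, 44, 13, 133] -0.050462083364727676 -0.0699867025784172
(array([45.8, 17.1]), [23, 0, 47, 38, 1387]) [ 0.5164 -0.3082  0.0145]
(array([29.8, 64.7]), [8, 42, 44, 47, 1566]) [ 0.5517 -0.3167  0.0145]
(array([ 59.8, 105. ]), [37, 81, 47, 49, 1772]) [ 0.5793 -0.282   0.0145]
(array([278.3, 232.4]), [254, 207, 50, 52, 1909]) [ 0.6386 -0.1159  0.0145]
(array([ 16. , 398.5]), [0, 371, 43, 49, 1405]) [ 0.9814 -0.4271  0.0145]
```

Call:
drive_tool --increments '[-0.1,0.1,3,0,0,0,6,0,0,2.8,0,0,0,6,0,0,0,0,0,0,6,0,0,0,0,0,0,1.5,0,0,0,0,0,0,1.5]'

```text
time_s: 30.15
eef_pos: [0.6385, -0.1158, 0.0089]
ee_rot: [-0.101, 0.995, -0.001, -0.003]
wrist_force: [-0.0, 0.5, 4.7]
width: 0.0318
gripper_force: 9.0
```

Call:
drive_tool --increments '[0,0,0,0,0,0,1.5,0,0,0,0,0,0,1.5,0,0,0,0,0,0,1.5,0,0,-5,0,0,0,1.5,0,0,-5,0,0,0,1.5]'

```text
time_s: 30.65
eef_pos: [0.6375, -0.115, 0.1078]
ee_rot: [-0.101, 0.995, -0.001, -0.005]
wrist_force: [1.5, -0.8, -0.8]
width: 0.0309
gripper_force: 20.2
```

```bash
python3 - <<'E'
from h import *
s=get_state();print(s["eef_pos"],s["width"],d((.541,-.261,.06)))
E
```

```text
[ 0.6375 -0.115   0.1078] 0.030881855025170896 [ 12.35 -12.35   4.91]
```

Call:
drive_tool --increments '[3.09,-3.09,0,0,0,0,1.5,3.09,-3.09,0,0,0,0,1.5,3.09,-3.09,0,0,0,0,1.5,3.09,-3.09,0,0,0,0,1.5,0,0,0,0,0,0,1.5]'

```text
time_s: 31.15
eef_pos: [0.5376, -0.2682, 0.1091]
ee_rot: [-0.097, 0.995, -0.003, -0.005]
wrist_force: [0.7, 0.1, 0.5]
width: 0.0309
gripper_force: 20.2
```

Call:
drive_tool --increments '[0,0,4,0,0,0,1.5,0,0,0,0,0,0,1.5,0,0,0,0,0,0,1.5]'

```text
time_s: 31.45
eef_pos: [0.5418, -0.2606, 0.0686]
ee_rot: [-0.102, 0.995, -0.001, -0.005]
wrist_force: [0.2, -0.8, -0.3]
width: 0.0309
gripper_force: 20.2
```

```bash
python3 - <<'E'
from h import *
s=get_state();print(s["eef_pos"],s["width"],d((.541,-.261,.021)))
E
```

```text
[ 0.5418 -0.2606  0.0686] 0.03090008254105258 [ 0.04 -0.02  4.76]
```

Call:
drive_tool --increments '[0,0,2.4,0,0,0,1.5,0,0,2.2,0,0,0,1.5,0,0,0,0,0,0,1.5,0,0,0,0,0,0,3.8,0,0,0,0,0,0,4.2]'

```text
time_s: 31.95
eef_pos: [0.5424, -0.2615, 0.0239]
ee_rot: [-0.101, 0.995, -0.002, -0.003]
wrist_force: [0.1, -0.0, -0.1]
width: 0.0422
gripper_force: 0.0
```

Call:
drive_tool --increments '[0,0,0,0,0,0,4.4,0,0,0,0,0,0,4.4,0,0,-4,0,0,0,4.4,0,0,-5,0,0,0,5,-4,0,-3,0,0,0,5]'

```text
time_s: 32.45
eef_pos: [0.5777, -0.2556, 0.1451]
ee_rot: [-0.099, 0.995, -0.002, -0.006]
wrist_force: [1.2, -0.9, -1.2]
width: 0.0499
gripper_force: 0.0
```

Call:
drive_tool --increments '[-4,0,-3,0,0,0,5,-3,0,0,0,0,0,5,0,0,0,0,0,0,5]'

```text
time_s: 32.75
eef_pos: [0.6547, -0.2366, 0.173]
ee_rot: [-0.103, 0.995, -0.001, -0.001]
wrist_force: [-0.3, 0.3, -1.5]
width: 0.0498
gripper_force: 0.0
```

```bash
python3 - <<'E'
from h import *
s=get_state();print(s["eef_pos"])
w=read_camera("wrist");cv2.imwrite("pics/w7.png",cv2.cvtColor(w,cv2.COLOR_RGB2BGR))
c=np.array([.5445,-.283])
for b in blobs(w,(15,60,100),(35,200,255),300,6000)[0]:
    p=plane("wrist",b[0],.0245);q=p[:2]-c;print(b,p,"local",q@[-.2,.98],q@[-.98,-.2])
nuts()
E
```

```text
[ 0.6547 -0.2366  0.173 ]
(array([239.6,  27.4]), [222, 10, 37, 36, 1017]) [ 0.5125 -0.3001  0.0245] local -0.010357084553087946 0.03477455813668584
(array([276.3,  61.8]), [258, 44, 38, 36, 1053]) [ 0.5376 -0.2621  0.0245] local 0.021841933657916566 0.0025762260999927615
(array([220.4,  63.6]), [203, 46, 36, 36, 1018]) [ 0.548  -0.3101  0.0245] local -0.02727138075866586 0.0020065663519351976
(array([253.1,  98.5]), [235, 81, 37, 36, 1032]) [ 0.5738 -0.2754  0.0245] local 0.0015896604215602092 -0.03025778173278511
(array([ 20.6, 373.5]), [0, 351, 45, 43, 449]) [ 1.0851 -0.632   0.0245] local -0.4501472789295004 -0.4600240036128137
(array([157.8, 391.7]), [127, 363, 57, 57, 1579]) [ 0.9826 -0.3461  0.0245] local -0.14941642712023623 -0.41675344997552644
(array([536.4, 399.1]), [503, 376, 57, 44, 1874]) [0.9785 0.3926 0.0245] local 0.5752786280620587 -0.5604560864562576
(array([403.8, 403.7]), [374, 392, 53, 28, 791]) [0.9418 0.0221 0.0245] local 0.2195314875512399 -0.4503979301229122
```

View pics/w7.png

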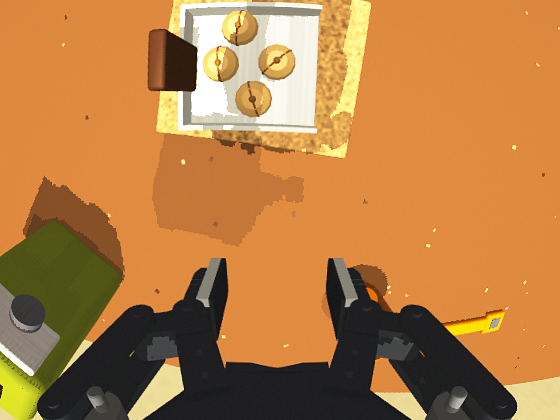

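All four nuts are inside the scoop, centred near (239,27), (276,62), (220,64) and (253,98). The tab's top is near (157,60). Next I grip the tab.

```bash
python3 - <<'E'
from h import *
# read earlier frame only for pixel; pose unchanged
for u in((148,30),(167,33),(165,90),(149,91),(157,60)): print(plane("wrist",u,.1))
print(tri(("top",(414.7,221)),("side",(322.3,305.3)),("wrist",(157,60))))
print(get_state()["eef_pos"],d((.554,-.343,.17)))
E
```

```text
[ 0.5334 -0.3521  0.1   ]
[ 0.5344 -0.3376  0.1   ]
[ 0.5736 -0.3313  0.1   ]
[ 0.5757 -0.3429  0.1   ]
[ 0.5538 -0.3409  0.1   ]
(array([ 0.554 , -0.3427,  0.0961]), np.float64(0.002211511774413867))
[ 0.649  -0.2391  0.1708] [11.4  -8.27  0.21]
```

Call:
drive_tool --increments '[3.78,-2.72,0,0,0,0,5,3.78,-2.72,0,0,0,0,5,3.78,-2.72,0,0,0,0,5,0,0,0,0,0,0,5,0,0,0,0,0,0,5]'

```text
time_s: 33.4
eef_pos: [0.5531, -0.3435, 0.1722]
ee_rot: [-0.099, 0.995, -0.001, -0.005]
wrist_force: [1.5, 0.8, -0.5]
width: 0.0501
gripper_force: 0.0
```

```bash
python3 - <<'E'
from h import *
s=get_state();print(s["eef_pos"],s["ee_rot"],s["joint_positions"],d((.554,-.342,.066)))
E
```

```text
[ 0.5531 -0.3435  0.1722] [-0.0991  0.9951 -0.0012 -0.0049] [ 0.6677  0.594  -0.3097  1.8118  0.2542  0.7821  1.9943] [-0.22  0.14 10.61]
```

Call:
drive_tool --increments '[-0.1,0.1,4,0,0,0,5,0,0,4,0,0,0,5,0,0,2.6,0,0,0,5,0,0,0,0,0,0,5,0,0,0,0,0,0,3]' --newtons 60

```text
time_s: 33.9
eef_pos: [0.5561, -0.3396, 0.0665]
ee_rot: [-0.102, 0.995, -0.001, -0.004]
wrist_force: [0.2, -0.6, 0.3]
width: 0.0369
gripper_force: 0.0
```

Call:
drive_tool --increments '[0,0,0,0,0,0,2,0,0,0,0,0,0,1,0,0,0,0,0,0,0.5,0,0,0,0,0,0,0.5,0,0,0,0,0,0,0.5]'

```text
time_s: 34.4
eef_pos: [0.5568, -0.341, 0.0683]
ee_rot: [-0.101, 0.995, -0.002, -0.003]
wrist_force: [-0.4, 0.1, 7.5]
width: 0.0129
gripper_force: 59.1
```

```bash
python3 - <<'E'
from h import *
s=get_state();print(s["eef_pos"],s["ee_rot"],s["width"],s["wrist_force"],s["gripper_force"],s["joint_positions"])
E
```

```text
[ 0.5568 -0.341   0.0683] [-0.1013  0.9949 -0.0019 -0.0028] 0.012875686753634536 [-0.3545  0.0603  7.4544] 59.149160385131836 [ 0.6254  0.723  -0.2574  1.875   0.3205  0.587   1.9341]
```

Call:
drive_tool --increments '[0,0,-0.3,0,0,0,0.5,0,0,-0.6,0,0,0,0.5,0,0,-0.6,-2,0,0,0.5,0,0,-0.6,-2,0,0,0.5,0,0,-0.6,-2,0,0,0.5]'

```text
time_s: 34.9
eef_pos: [0.5558, -0.3412, 0.094]
ee_rot: [-0.101, 0.993, 0.052, -0.01]
wrist_force: [-0.1, -1.4, -3.2]
width: 0.0132
gripper_force: 58.3
```

Call:
drive_tool --increments '[0,0,-1,-2,0,0,0.5,0,0,-1.5,0,0,0,0.5,0,0,-2,0,0,0,0.5,0,0,-2,0,0,0,0.5,0,0,-2,0,0,0,0.5]'

```text
time_s: 35.4
eef_pos: [0.5588, -0.3522, 0.1791]
ee_rot: [-0.101, 0.993, 0.068, -0.011]
wrist_force: [0.7, -0.5, -2.0]
width: 0.0131
gripper_force: 58.4
```

Call:
drive_tool --increments '[0,0,-2,0,0,0,0.5,0,0,-2,0,0,0,0.5,0,0,-2,0,0,0,0.5,0,0,-1,0,0,0,0.5,0,0,-0.5,0,0,0,0.5]'

```text
time_s: 35.9
eef_pos: [0.5618, -0.3623, 0.2532]
ee_rot: [-0.101, 0.993, 0.067, -0.011]
wrist_force: [0.7, 0.9, -3.5]
width: 0.0131
gripper_force: 58.4
```

```bash
python3 - <<'E'
from h import *
s=get_state();print(s["eef_pos"],s["ee_rot"],s["width"],s["wrist_force"],s["gripper_force"],s["joint_positions"]);nuts()
w=read_camera("wrist");cv2.imwrite("pics/w8.png",cv2.cvtColor(w,cv2.COLOR_RGB2BGR))
print([b[:2] for b in blobs(w,(12,60,70),(35,220,255),400,9000)[0]])
E
```

```text
[ 0.5618 -0.3623  0.2532] [-0.1008  0.9926  0.0674 -0.0106] 0.013105710774520121 [ 0.7371  0.8656 -3.5127] 58.379650712013245 [ 0.7951  0.5842 -0.4191  1.6193  0.1379  1.0711  2.1309]
[(array([357.5, 187.7]), [331, 165, 54, 49, 2138]), (array([400.9, 233.6]), [377, 209, 49, 50, 1896]), (array([327.4, 236.5]), [302, 210, 51, 53, 2091]), (array([366.3, 278.6]), [343, 255, 48, 48, 1782]), (array([277.2, 352.2]), [256, 328, 43, 40, 1082])]
```

```bash
python3 - <<'E'
from h import *
s=get_state();print(s["eef_pos"],Ro.from_quat(s["ee_rot"]).as_matrix(),d((.527,.17,.255)))
E
```

```text
[ 0.5614 -0.362   0.2515] [[-0.9794 -0.1985 -0.0364]
 [-0.2017  0.9704  0.1332]
 [ 0.0089  0.1378 -0.9904]] [-7.36 52.35  6.86]
```

Call:
drive_tool --increments '[-0.1,0.7,0.09,0,0,0,0.5,-0.21,1.5,0.2,0,0,0,0.5,-0.32,2.3,0.3,0,0,0,0.5,-0.42,3,0.39,0,0,0,0.5,-0.49,3.5,0.46,0,0,0,0.5]'

```text
time_s: 36.55
eef_pos: [0.5538, -0.2486, 0.252]
ee_rot: [-0.101, 0.993, 0.069, -0.012]
wrist_force: [0.2, -0.5, -3.4]
width: 0.0131
gripper_force: 58.4
```

Call:
drive_tool --increments '[-0.56,4,0.52,0,0,0,0.5,-0.56,4,0.52,0,0,0,0.5,-0.56,4,0.52,0,0,0,0.5,-0.56,4,0.52,0,0,0,0.5,-0.56,4,0.52,0,0,0,0.5]'

```text
time_s: 37.05
eef_pos: [0.5399, -0.0443, 0.2539]
ee_rot: [-0.101, 0.992, 0.068, -0.012]
wrist_force: [1.0, 0.6, -3.5]
width: 0.0134
gripper_force: 58.4
```

Call:
drive_tool --increments '[-0.56,4,0.52,0,0,0,0.5,-0.56,4,0.52,0,0,0,0.5,-0.49,3.5,0.46,0,0,0,0.5,-0.42,3,0.39,0,0,0,0.5,-0.35,2.5,0.33,0,0,0,0.5]'

```text
time_s: 37.55
eef_pos: [0.5281, 0.1286, 0.2552]
ee_rot: [-0.102, 0.992, 0.069, -0.012]
wrist_force: [-0.4, -0.6, -1.9]
width: 0.0134
gripper_force: 58.4
```

Call:
drive_tool --increments '[-0.28,2,0.26,0,0,0,0.5,-0.14,1,0.13,0,0,0,0.5,-0.1,0.7,0.09,0,0,0,0.5,-0.06,0.4,0.05,0,0,0,0.5,0,0,0,0,0,0,0.5]'

```text
time_s: 38.05
eef_pos: [0.5272, 0.1669, 0.2556]
ee_rot: [-0.101, 0.993, 0.068, -0.011]
wrist_force: [0.1, -1.2, -3.5]
width: 0.0131
gripper_force: 58.4
```

```bash
python3 - <<'E'
from h import *
s=get_state();print(s["eef_pos"],s["ee_rot"],s["width"],s["wrist_force"],s["joint_positions"],d((.527,.17,.245)))
w=read_camera("wrist");cv2.imwrite("pics/w9.png",cv2.cvtColor(w,cv2.COLOR_RGB2BGR))
print([b[:2] for b in blobs(w,(12,60,70),(35,220,255),400,9000)[0]])
R=Ro.from_quat(s["ee_rot"]);print("lip",s["eef_pos"]+R.apply([0,.118,.054]))
E
```

```text
[0.5272 0.1669 0.2556] [-0.1006  0.9925  0.0682 -0.0113] 0.013098174519488153 [ 0.143  -1.1694 -3.5336] [ 0.0513  0.4104 -0.5198  1.9499  0.0872  0.8095  1.2837] [-0.05  0.16  1.09]
[(array([356.3, 187.8]), [330, 165, 54, 49, 2142]), (array([399.7, 234. ]), [376, 209, 49, 51, 1898]), (array([326. , 236.7]), [301, 211, 50, 53, 2086]), (array([364.9, 278.8]), [342, 255, 47, 48, 1786]), (array([276.6, 352.1]), [256, 330, 43, 38, 1117])]
lip [0.5019 0.2886 0.2184]
```

Call:
drive_tool --increments '[0,0,0.4,5,0,0,0.5,0,0,0.4,6.6,0,0,0.5,0,0,0.4,6.6,0,0,0.5,0,0,0,6.6,0,0,0.5,0,0,0,6.6,0,0,0.5]'

```text
time_s: 38.6
eef_pos: [0.5278, 0.167, 0.2444]
ee_rot: [-0.099, 0.974, -0.205, 0.018]
wrist_force: [-0.9, -0.2, -3.8]
width: 0.0134
gripper_force: 58.6
```

Call:
drive_tool --increments '[0,0,0,6.6,0,0,0.5,0,0,0,6.6,0,0,0.5,0,0,0,5,0,0,0.5,0,0,0,3.2,0,0,0.5,0,0,0,0,0,0,0.5]'

```text
time_s: 39.1
eef_pos: [0.5268, 0.1688, 0.2423]
ee_rot: [-0.096, 0.919, -0.38, 0.034]
wrist_force: [-0.5, -0.2, -1.8]
width: 0.0132
gripper_force: 58.8
```

Call:
drive_tool --increments '[0,0,0,0,0,0,0.5,0,0,0,0,0,0,0.5,0,0,0,0,0,0,0.5,0,0,0,0,0,0,0.5,0,0,0,0,0,0,0.5]'

```text
time_s: 39.6
eef_pos: [0.5273, 0.1672, 0.2441]
ee_rot: [-0.095, 0.92, -0.38, 0.035]
wrist_force: [-0.7, 0.5, -1.4]
width: 0.0133
gripper_force: 58.8
```

Call:
drive_tool --increments '[0,0,0,0,0,0,0.5,0,0,0,0,0,0,0.5,0,0,0,0,0,0,0.5,0,0,0,0,0,0,0.5,0,0,0,0,0,0,0.5]'

```text
time_s: 40.1
eef_pos: [0.5271, 0.1676, 0.2437]
ee_rot: [-0.095, 0.919, -0.38, 0.035]
wrist_force: [-0.5, 0.6, -2.5]
width: 0.0135
gripper_force: 58.8
```

```bash
python3 - <<'E'
from h import *
s=get_state();R=Ro.from_quat(s["ee_rot"]);print(s["eef_pos"],s["width"],s["wrist_force"],s["joint_positions"],"tilt",np.degrees(np.arccos(-R.as_matrix()[2,2])),"lip",s["eef_pos"]+R.apply([0,.118,.054]))
w=read_camera("wrist");cv2.imwrite("pics/w10.png",cv2.cvtColor(w,cv2.COLOR_RGB2BGR))
print([b[:2] for b in blobs(w,(12,60,70),(27,220,255),300,9000)[0]])
t=read_camera("top");print([(b[0],b[1][4],plane("top",b[0],.06)) for b in blobs(t,(12,60,70),(27,220,255),20,900,(130,190,225,290))[0]])
s=read_camera("side");cv2.imwrite("pics/s10.png",cv2.cvtColor(s,cv2.COLOR_RGB2BGR))
E
```

```text
[0.5271 0.1676 0.2437] 0.013488760241926424 [-0.4686  0.6416 -2.466 ] [-0.6545  0.5802 -0.18    1.9064  0.7317  1.3056  0.5081] tilt 44.88777045497816 lip [0.517  0.212  0.1222]
[(array([538.1, 197.5]), [515, 161, 45, 77, 2017]), (array([550.3, 270.6]), [539, 251, 21, 40, 683]), (array([522.3, 298.3]), [506, 282, 34, 38, 806]), (array([499.2, 377.8]), [400, 317, 160, 103, 5537]), (array([276.4, 351.8]), [255, 325, 44, 43, 1124]), (array([180.9, 388.1]), [151, 366, 54, 47, 367]), (array([372.1, 387.9]), [349, 366, 54, 47, 346])]
[(array([155.7, 243.8]), 53, array([0.5147, 0.3105, 0.06  ])), (array([169.8, 258.4]), 321, array([0.4768, 0.2738, 0.06  ]))]
```

Call:
drive_tool --increments '[0,0,0,-8.5,0,0,0.5,0,0,0,-8.5,0,0,0.5,0,0,0,-8.5,0,0,0.5,0,0,0,-8.5,0,0,0.5,0,0,0,-8.5,0,0,0.5]'

```text
time_s: 40.75
eef_pos: [0.5274, 0.1678, 0.2449]
ee_rot: [-0.102, 0.995, -0.019, -0.001]
wrist_force: [-0.3, -0.5, -3.4]
width: 0.0132
gripper_force: 59.3
```

Call:
drive_tool --increments '[0,0,0,-2.4,0,0,0.5,0,-4,0,0,0,0,0.5,0,-5,0,0,0,0,0.5,0,-5,0,0,0,0,0.5,0,-5,0,0,0,0,0.5]'

```text
time_s: 41.25
eef_pos: [0.5651, -0.0209, 0.2438]
ee_rot: [-0.101, 0.995, -0.001, -0.005]
wrist_force: [1.9, -0.1, -3.0]
width: 0.0132
gripper_force: 59.5
```

Call:
drive_tool --increments '[0,-5,0,0,0,0,0.5,0,-5,0,0,0,0,0.5,0,-5,0,0,0,0,0.5,0,0,0,0,0,0,0.5]'

```text
time_s: 41.65
eef_pos: [0.5951, -0.175, 0.2429]
ee_rot: [-0.096, 0.995, -0.002, -0.005]
wrist_force: [-0.9, -0.0, -2.7]
width: 0.0135
gripper_force: 59.5
```

```bash
python3 - <<'E'
from h import *
s=get_state();R=Ro.from_quat(s["ee_rot"]);print(s["eef_pos"],s["width"],s["wrist_force"],R.as_matrix(),s["joint_positions"],d((.5568,-.341,.12)))
w=read_camera("wrist");t=read_camera("top");sd=read_camera("side")
print([b[:2] for b in blobs(w,(12,60,70),(27,220,255),300,9000)[0]])
print([(b[0],b[1][4],plane("top",b[0],.06)) for b in blobs(t,(12,60,120),(27,220,255),20,900,(130,190,225,290))[0]])
o=np.zeros((420,800,3),np.uint8);o[:400,:400]=cv2.resize(t[195:285,95:215],(400,300),interpolation=2).repeat(1,0)[:400] if 0 else cv2.copyMakeBorder(cv2.resize(t[195:285,95:215],(400,300),interpolation=2),0,100,0,0,0)
o[:,400:]=cv2.copyMakeBorder(cv2.resize(w,(400,300)),0,120,0,0,0);o[300:420,:160]=cv2.resize(sd[140:230,200:320],(160,120));o[300:420,420:800]=cv2.resize(sd[210:330,180:560],(380,120))
cv2.imwrite("pics/fin.png",cv2.cvtColor(o,cv2.COLOR_RGB2BGR))
E
```

```text
[ 0.5951 -0.175   0.2429] 0.013497747537417133 [-0.9283 -0.0455 -2.6943] [[-0.9815 -0.1914 -0.0097]
 [-0.1913  0.9815 -0.0058]
 [ 0.0106 -0.0039 -0.9999]] [ 0.4426  0.4861 -0.3688  1.8151  0.2273  0.8905  1.7306] [  6.81 -15.52  12.42]
[(array([274. , 354.4]), [256, 336, 42, 32, 852]), (array([181.2, 387.8]), [151, 366, 54, 47, 331]), (array([372.6, 388.2]), [349, 366, 54, 47, 325])]
[(array([153.6, 234. ]), 316, array([0.54  , 0.3166, 0.06  ])), (array([169.5, 257.9]), 301, array([0.478 , 0.2746, 0.06  ]))]
```

View pics/fin.png

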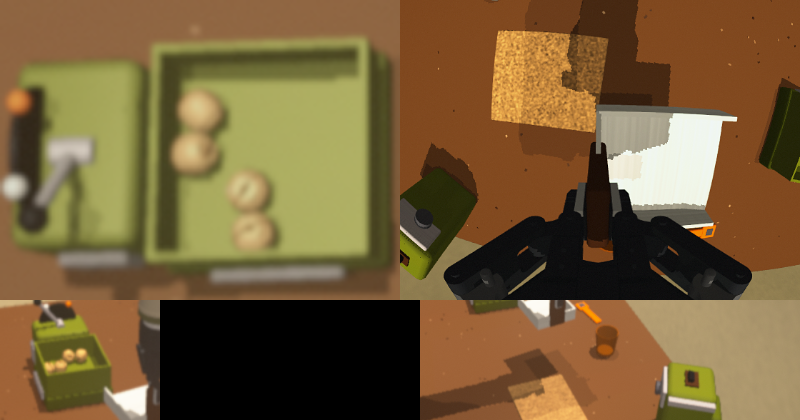

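All four walnuts are in the hopper and the scoop is empty. I'll return the scoop to the mat.

Call:
drive_tool --increments '[1.7,-3.88,1,0,0,0,0.5,1.7,-3.88,1,0,0,0,0.5,1.7,-3.88,1,0,0,0,0.5,1.7,-3.88,1,0,0,0,0.5,0,0,3,0,0,0,0.5]'

```text
time_s: 42.3
eef_pos: [0.5588, -0.3377, 0.1757]
ee_rot: [-0.098, 0.995, -0.003, -0.003]
wrist_force: [0.4, -0.8, -1.9]
width: 0.013
gripper_force: 59.6
```

Call:
drive_tool --increments '[0,0,3,0,0,0,0.5,0,0,2.4,0,0,0,0.5,0,0,0,0,0,0,0.5,0,0,0,0,0,0,0.5]'

```text
time_s: 42.7
eef_pos: [0.5599, -0.3298, 0.1207]
ee_rot: [-0.102, 0.995, 0.0, -0.004]
wrist_force: [-0.1, -0.5, -2.2]
width: 0.0134
gripper_force: 59.5
```

```bash
python3 - <<'E'
from h import *
s=get_state();print(s["eef_pos"],s["ee_rot"],s["wrist_force"],d((.5568,-.341,.069)))
E
```

```text
[ 0.5599 -0.3298  0.1207] [-0.1024  0.9947  0.0001 -0.0043] [-0.1348 -0.5457 -2.2218] [ 0.49 -1.04  5.17]
```

Call:
drive_tool --increments '[0.4,-0.9,2,0,0,0,0.5,0,0,1.5,0,0,0,0.5,0,0,0.9,0,0,0,0.5,0,0,0.4,0,0,0,0.5,0,0,0.2,0,0,0,0.5]'

```text
time_s: 43.2
eef_pos: [0.5571, -0.3404, 0.0703]
ee_rot: [-0.102, 0.995, -0.0, -0.004]
wrist_force: [0.3, 0.2, -2.5]
width: 0.0134
gripper_force: 59.5
```

Call:
drive_tool --increments '[0,0,0,0,0,0,0.5,0,0,0,0,0,0,0.5,0,0,0,0,0,0,0.5]'

```text
time_s: 43.5
eef_pos: [0.557, -0.3411, 0.0708]
ee_rot: [-0.101, 0.995, -0.0, -0.004]
wrist_force: [-0.7, -0.5, -1.7]
width: 0.0132
gripper_force: 59.5
```

Still about 2 mm above the mat, so I lower a touch and then release.

Call:
drive_tool --increments '[0,0,0.2,0,0,0,0.5,0,0,0.1,0,0,0,0.5,0,0,0,0,0,0,0.5,0,0,0,0,0,0,2,0,0,0,0,0,0,3.5]'

```text
time_s: 44.0
eef_pos: [0.5569, -0.3411, 0.0674]
ee_rot: [-0.101, 0.995, -0.0, -0.004]
wrist_force: [0.8, 0.4, 0.4]
width: 0.0335
gripper_force: 0.0
```

Call:
drive_tool --increments '[0,0,0,0,0,0,4.5,0,0,0,0,0,0,4.5,0,0,0,0,0,0,4.5,0,0,-2,0,0,0,4.5,0,0,-4,0,0,0,4.5]'

```text
time_s: 44.5
eef_pos: [0.5556, -0.3401, 0.125]
ee_rot: [-0.101, 0.995, 0.001, -0.007]
wrist_force: [0.8, 0.9, 0.5]
width: 0.045
gripper_force: 0.0
```

Call:
drive_tool --increments '[0,0,-5,0,0,0,4.5,0,0,-5,0,0,0,4.5,0,0,-5,0,0,0,4.5,0,0,-3,0,0,0,4.5,0,0,0,0,0,0,4.5]'

```text
time_s: 45.0
eef_pos: [0.5607, -0.3413, 0.3126]
ee_rot: [-0.101, 0.995, -0.003, -0.001]
wrist_force: [0.1, 0.3, -0.3]
width: 0.0451
gripper_force: 0.0
```

```bash
python3 - <<'E'
from h import *
s=get_state();print(s["eef_pos"],s["ee_rot"],s["wrist_force"],s["width"],s["joint_positions"],d((.467,.385,.31)))
t=read_camera("top");w=read_camera("wrist")
m=cv2.inRange(cv2.cvtColor(t,cv2.COLOR_RGB2HSV),(0,0,170),(180,50,255));m[:, :340]=0;m[:,430:]=0;m[:195]=0;m[275:]=0
c=max(cv2.findContours(m,0,2)[0],key=cv2.contourArea);r=cv2.minAreaRect(c);print(r,plane("top",r[0],.03))
E
```

```text
[ 0.5607 -0.3413  0.3126] [-0.1012  0.9949 -0.0026 -0.0008] [ 0.0978  0.3068 -0.3368] 0.04508298476332251 [ 0.7123  0.4645 -0.3824  1.66    0.1997  1.0541  2.0411] [-5.45 73.03 -0.12]
((385.3823547363281, 228.52943420410156), (44.38401794433594, 47.53697967529297), 75.96376037597656) [ 0.545  -0.2824  0.03  ]
```

Call:
drive_tool --increments '[-0.36,4.8,0,0,0,0,8,-0.36,4.8,0,0,0,0,8,-0.36,4.8,0,0,0,0,8,-0.36,4.8,0,0,0,0,8,-0.36,4.8,0,0,0,0,8]'

```text
time_s: 45.6
eef_pos: [0.5266, -0.1003, 0.3055]
ee_rot: [-0.101, 0.995, 0.0, -0.006]
wrist_force: [0.0, 0.5, 1.0]
width: 0.0799
gripper_force: 0.0
```

Call:
drive_tool --increments '[-0.36,4.8,0,0,0,0,8,-0.36,4.8,0,0,0,0,8,-0.36,4.8,0,0,0,0,8,-0.36,4.8,0,0,0,0,8,-0.36,4.8,0,0,0,0,8]'

```text
time_s: 46.1
eef_pos: [0.496, 0.138, 0.3056]
ee_rot: [-0.101, 0.995, -0.001, -0.006]
wrist_force: [0.7, 1.0, 0.4]
width: 0.0798
gripper_force: 0.0
```

Call:
drive_tool --increments '[-0.36,4.8,0,0,0,0,8,-0.36,4.8,0,0,0,0,8,-0.36,4.8,0,0,0,0,8,-0.36,4.8,0,0,0,0,8,-0.36,4.8,0,0,0,0,8]'

```text
time_s: 46.6
eef_pos: [0.4656, 0.3766, 0.3051]
ee_rot: [-0.101, 0.995, -0.001, -0.005]
wrist_force: [0.4, 0.3, 0.8]
width: 0.0801
gripper_force: 0.0
```

Call:
drive_tool --increments '[0,0,0,0,0,8.46,8,0,0,0,0,0,8.46,8,0,0,0,0,0,8.46,8,0,0,0,0,0,8.46,8,0,0,0,0,0,8.46,8]'

```text
time_s: 47.1
eef_pos: [0.4659, 0.3748, 0.3049]
ee_rot: [0.267, 0.964, -0.003, -0.005]
wrist_force: [-0.6, -0.1, -0.2]
width: 0.0801
gripper_force: 0.0
```

Call:
drive_tool --increments '[0,0,0,0,0,8.46,8,0,0,0,0,0,8.46,8,0,0,0,0,0,8.46,8,0,0,0,0,0,8.46,8,0,0,0,0,0,8.46,8]'

```text
time_s: 47.6
eef_pos: [0.466, 0.3748, 0.305]
ee_rot: [0.597, 0.802, -0.005, -0.003]
wrist_force: [-0.4, -0.0, 0.2]
width: 0.0799
gripper_force: 0.0
```

Call:
drive_tool --increments '[0,0,0,0,0,8.46,8,0,0,0,0,0,8.46,8,0,0,0,0,0,0,8]'

```text
time_s: 47.9
eef_pos: [0.4659, 0.3749, 0.3052]
ee_rot: [0.707, 0.707, -0.005, -0.002]
wrist_force: [-0.3, -0.5, -0.7]
width: 0.0801
gripper_force: 0.0
```

```bash
python3 - <<'E'
from h import *
s=get_state();print(s["eef_pos"],s["ee_rot"],d((.4665,.390,.26)))
w=read_camera("side")
def py(uv,y):
    o,dd=ray("side",uv);return o+dd*(y-o[1])/dd[1]
m=cv2.cvtColor(w,cv2.COLOR_RGB2GRAY)[130:150,218:236];print(m[:, :].astype(int))
E
```

```text
[0.4659 0.3749 0.3052] [ 0.7071  0.7071 -0.005  -0.0023] [1.52 0.11 4.52]
[[176 177 177 177 176 177 177 176 177 176 175 175 176 177 176 176 176 176]
 [176 176 176 176 176 176 178 178 178 177 176 176 175 176 176 177 176 175]
 [177 177 176 177 177 178 179 179 177 176 176 176 176 176 177 176 176 176]
 [177 178 178 177 178 178 179 179 179 177 176 176 176 176 177 177 177 177]
 [178 179 178 178 178 177 178 179 178 177 176 175 175 175 176 177 176 177]
 [178 179 179 179 178 177 177 178 178 177 176 175 174 175 176 177 177 178]
 [180 180 180 178 177 176 176 176 174 173 171 173 173 175 176 178 177 177]
 [182 181 180 178 176 177 175 168 154 150 151 159 168 174 176 178 178 178]
 [181 180 179 177 175 176 170 146 114 107 110 124 149 170 176 178 178 176]
 [179 180 179 176 176 175 160 115  76  67  69  82 120 162 176 176 175 176]
 [178 178 178 176 177 173 152  94  54  51  51  57  96 148 168 170 163 165]
 [176 174 174 174 174 170 145  87  49  46  48  50  80 129 147 149 143 143]
 [164 158 160 161 159 154 136  88  55  47  47  53  83 123 134 145 154 147]
 [141 131 133 134 133 128 116  93  73  62  59  70 101 135 154 192 212 196]
 [116 113 114 114 113 112 110 104  95  87  85  93 111 134 166 215 232 219]
 [109 108 109 109 108 108 108 109 105 104 104 105 111 121 147 186 211 196]
 [110 109 108 109 110 109 109 109 109 109 108 109 108 109 122 147 168 161]
 [109 108 110 110 109 109 109 108 109 109 110 109 106 101 103 120 140 145]
 [109 108 108 108 109 109 108 109 109 109 109 109 105  92  82  96 118 135]
 [109 109 109 109 109 109 108 109 110 108 109 108 100  77  60  71  95 119]]
```

Call:
drive_tool --increments '[1.5,0,4,0,0,0,8,0,0,4,0,0,0,8,0,0,4,0,0,0,8,0,0,0,0,0,0,8,0,0,0,0,0,0,4]' --newtons 20

```text
time_s: 48.45
eef_pos: [0.4654, 0.39, 0.1868]
ee_rot: [0.706, 0.709, -0.004, -0.003]
wrist_force: [1.0, 0.3, 0.3]
width: 0.0674
gripper_force: 0.0
```

Call:
drive_tool --increments '[0,0,0,0,0,0,1,0,0,0,0,0,0,1,0,0,0,0,0,0,1,0,0,0,0,0,0,1,0,0,0,0,0,0,1]'

```text
time_s: 48.95
eef_pos: [0.4652, 0.3907, 0.1882]
ee_rot: [0.706, 0.708, -0.003, -0.003]
wrist_force: [-3.5, -0.9, 7.2]
width: 0.0201
gripper_force: 19.5
```

Call:
drive_tool --increments '[0,1.7,-0.95,0,0,0,1,0,1.9,-0.6,0,0,0,1,0,1.9,-0.2,0,0,0,1,0,1.9,0.2,0,0,0,1,0,1.9,0.6,0,0,0,1]'

```text
time_s: 49.45
eef_pos: [0.5586, 0.3911, 0.1971]
ee_rot: [0.706, 0.708, -0.003, -0.003]
wrist_force: [-3.1, 0.6, 1.7]
width: 0.02
gripper_force: 21.3
```

Call:
drive_tool --increments '[0,1.6,0.9,0,0,0,1,0,0,0,0,0,0,1,0,0,0,0,0,0,1]'

```text
time_s: 49.75
eef_pos: [0.576, 0.3907, 0.1866]
ee_rot: [0.707, 0.708, -0.002, -0.002]
wrist_force: [4.4, 1.2, -0.3]
width: 0.02
gripper_force: 21.6
```

Call:
drive_tool --increments '[0,-0.15,0,0,0,0,1,0,0,0,0,0,0,1,0,0,0,0,0,0,6,0,0,0,0,0,0,6,0,0,0,0,0,0,6]'

```text
time_s: 50.25
eef_pos: [0.5722, 0.3901, 0.1864]
ee_rot: [0.706, 0.708, -0.004, -0.003]
wrist_force: [0.4, 1.0, -0.7]
width: 0.0599
gripper_force: 0.0
```

Call:
drive_tool --increments '[0,0,-4,0,0,0,6,0,0,-5,0,0,0,6,0,0,-5,0,0,0,6,0,0,-2,0,0,0,6,0,0,0,0,0,0,6]'

```text
time_s: 50.75
eef_pos: [0.5751, 0.3914, 0.3507]
ee_rot: [0.706, 0.708, -0.001, -0.002]
wrist_force: [0.1, 0.2, -0.4]
width: 0.0599
gripper_force: 0.0
```

```bash
python3 - <<'E'
from h import *
w=read_camera("side");s=get_state();print(s["eef_pos"],s["wrist_force"])
def py(uv,y):
    o,dd=ray("side",uv);return o+dd*(y-o[1])/dd[1]
for b in blobs(w,(0,0,0),(180,255,75),8,700,(225,115,285,165))[0]:
    k=py(b[0],.39);print(b,k,[np.arctan2(k[0]-x,k[2]-.115) for x in(.517,.5205,.523)])
print(cv2.cvtColor(w,cv2.COLOR_RGB2GRAY)[130:150,250:276].astype(int))
t=read_camera("top");print([(b[0],b[1][4],plane("top",b[0],.06)) for b in blobs(t,(12,60,120),(27,220,255),20,900,(130,190,225,290))[0]])
m=cv2.inRange(cv2.cvtColor(t,cv2.COLOR_RGB2HSV),(0,0,170),(180,50,255));m[:, :340]=0;m[:,430:]=0;m[:195]=0;m[275:]=0
c=max(cv2.findContours(m,0,2)[0],key=cv2.contourArea);r=cv2.minAreaRect(c);print(r,plane("top",r[0],.03))
E
```

```text
[0.5743 0.3908 0.3481] [-0.7622 -0.1521 -0.0674]
(array([258.5, 136.5]), [257, 135, 4, 4, 12]) [0.5722 0.39   0.1942] [np.float64(0.6089898138014838), np.float64(0.5786221700582223), np.float64(0.5561640535102224)]
(array([239.4, 149.7]), [230, 143, 20, 14, 179]) [0.5033 0.39   0.1525] [np.float64(-0.35145661548475104), np.float64(-0.43124593598049427), np.float64(-0.48491944966554834)]
(array([253.2, 151.1]), [251, 148, 5, 6, 20]) [0.5518 0.39   0.14  ] [np.float64(0.9484261089884503), np.float64(0.8974994100091636), np.float64(0.8566354609570781)]
[[175 175 177 175 177 175 175 175 174 174 175 175 175 176 177 178 178 179
  177 176 176 176 177 176 175 175]
 [174 176 176 177 176 176 175 174 174 174 174 175 175 176 177 177 178 178
  176 176 177 177 177 176 174 174]
 [175 176 177 176 176 176 173 170 168 168 169 174 176 178 177 176 177 176
  176 176 176 176 176 175 176 174]
 [175 177 177 177 177 174 166 150 139 138 147 166 176 176 177 177 176 176
  175 176 176 177 176 176 175 175]
 [177 177 178 177 176 169 144 110  87  86 104 141 168 177 177 176 176 175
  176 175 175 177 176 176 176 174]
[... 1191 characters left out ...]
109 109]
 [ 75 107 119 111  99 103 109 109 109 109 109 109 108 109 110 109 109 109
  110 109 110 109 110 110 110 109]
 [ 91 115 115  95  79  92 106 108 108 109 109 108 109 108 109 110 109 109
  109 108 109 109 111 110 110 110]
 [108 116 103  75  61  77 100 108 109 109 109 109 109 108 109 110 109 109
  109 109 109 109 110 108 109 109]
 [116 110  84  57  50  64  90 105 109 108 108 109 109 109 109 109 108 109
  109 108 109 110 110 109 109 110]]
[(array([153.7, 234. ]), 324, array([0.54  , 0.3163, 0.06  ])), (array([169.6, 257.9]), 303, array([0.478 , 0.2743, 0.06  ]))]
((385.8824157714844, 228.52943420410156), (44.626548767089844, 48.50712585449219), 75.96376037597656) [ 0.5449 -0.2837  0.03  ]
```

The lever reads about 0.59 rad, the nuts are in the hopper, the scoop is home and the arm is clear.

```bash
python3 -c "
from station import *
print(hand_in())"
```

```text
the job is handed in; nothing more can be done
None
```

I handed the job in at about 51 s of the 210 s limit. My last measurements show all four walnuts in the hopper, the scoop released on its mat about 12 mm off centre, and the lever at about 0.59 rad, near the orange dot (0.61). Hand-in returned no verdict, so I don't know if it passed.

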